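Set a sheet blank overhanging the sawing rest

TASK

Using only the fingertips, push the aluminium blank along the ledge of the green sawing rest until it sticks out over the red tray with its red marked line level with the end of the ledge, and its long edge lies flat against the fence. Slide it only: do not lift or tip it, and leave everything else where it stands.

Things in the scene. Friction and masses are not known exactly. Their poses are not given: they have to be found in the camera images.
- rest: Fixed green sawing rest with a flat dark steel ledge on top. Origin under the ledge, at table height; y runs along the ledge to the open end meant, x across it to the fence, z up. Ledge top 60 mm above the table, x = -90 to 70, y = -150 to 150 mm, both ends open. Beyond the +y end a fixed red tray stands on the table (150 mm across, y = 155 to 275 mm, 26 mm high).
- fence (a point): Top middle of the fence, a yellow strip fixed on the ledge along its whole far side: 12 mm thick (rest x = 58 to 70 mm), 14 mm above the ledge; this point is at rest x = 58 (its face towards the blank), y = 0, z = 74 mm; axes as the rest's.
- ledge_end (a point): Point on the top edge of the ledge's open end (rest x = 13, y = 150, z = 60 mm); axes as the rest's. 13 mm is also the rest x of the blank's centre when it lies against the fence.
- blank: Loose aluminium plate, 90 (own x) by 160 (own y) by 6 mm, about 0.24 kg, flat on the ledge, some 10 to 20 mm off the fence and up to 0.1 rad askew. Origin at the centre of its underside; y points to the open end, x to the fence. It slides under a light push (a few N) and stops when the push stops; mass and friction vary. Two dark spots near its rear end are only painted.
- line (a point): Middle of the red line, 5 mm wide, drawn across the blank's top face 45 mm behind its front end (blank x = 0, y = 35, z = 6 mm); axes as the blank's.
- tail (a point): Middle of the blank's rear end face (blank x = 0, y = -80, z = 3 mm); axes as the blank's.
- weight: Brass cylinder weight, 28 mm diameter, 40 mm high, standing on the near side of the ledge towards its rear (-y) end; origin at the centre of its underside. To be left alone.
- spray: Grey and white can, 54 mm diameter, 150 mm high, standing on the table; origin at the centre of its underside. To be left alone.
- jar: Amber glass jar with a steel lid, 64 mm diameter, 85 mm high, on the table; origin at the centre of its underside. To be left alone.
- tape: Flat blue ring (tape roll), 90 mm outside diameter, 25 mm high, on the table; origin at the centre of its underside. To be left alone.
- hammer: Hammer, 240 mm long, lying on the table along its own x; origin near its middle. To be left alone.
- parallel: Steel bar 30 x 110 x 30 mm lying on the table, long along its own y; origin at the centre of its underside. To be left alone.
- mug: Blue ceramic cup, 76 mm rim diameter, 85 mm high, on the table; origin at the centre of its underside. To be left alone.
Mind the look-alikes: they are no part of the job. Several things have the shape of the blank; the one meant has the colours described above.

How it is judged:
By the outcome, as a careful person would: the job done as asked, in the order asked, and still so for the second after the job is handed in, with the robot touching nothing.
It also fails if it takes over 64 s, if anything falls off the work surface, if the arm or the gripper's body presses on something with over 40 N, if the wrist force passes 120 N, or if a joint passes its speed limit or range.

ROBOT

A 6-joint arm with a two-finger parallel gripper is mounted at the origin on the work surface. World frame = base frame: x ahead of the robot, y to its left, z up, the work surface at z = 0. Lengths are in m, angles in degrees, forces in N, time in s.
With the tool pointing down it reaches from about 0.35 to 0.775 m from the base axis. Payload 5.5 kg.
Tool frame: the origin (TCP) lies midway between the tips of the shut fingers; the grasp point (between the pads) lies 19 mm behind it; x points along the fingers, z is the direction in which the jaws open and shut, and the axes are right-handed (so a half turn about x gives the same grasp; the last joint's range is limited). The gripper opens to 85 mm and grips with 20 to 120 N. Pads are 22 mm wide; open, the fingers measure 114 mm over their backs; the gripper's body (76 mm by 85 mm) begins 54 mm behind the grasp point. The pads swing forward as they close: fully open they stand 13 mm farther back than shut.
Start: joints at [-85.004, 17.945, 2.641, 74.691, 0, 82.002], TCP at [0.129, -0.56, 0.231] pointing down, gripper open.
Joint ranges: [-158.12, 158.12], [-49.38, 96.58], [-58.88, 72.47], [-126.05, 133.96], [-84.25, 85.87], [-180, 180]. Speed limits (degrees/s): [147.25, 147.25, 180, 180, 180, 180].

INTERFACE

Orientations are given as [roll, pitch, yaw] about the fixed x, y, z axes, in that order (R = Rz(yaw) Ry(pitch) Rx(roll)).
In Python, from plant import arm gives the robot as it stands.
- The arm moves only by the shell command python3 -m creep 'ROWS' [FORCE]. ROWS is JSON, a list of rows, each an object of numbers: "hand": the closure, from -1 (fully open) to 1 (shut), so that 0 is half open; "x", "y", "z": the shift along the world's x, y, z in m; "rx", "ry", "rz": the turn, a rotation vector about the world's x, y, z in degrees. In form: [{"hand": .., "x": .., "y": .., "z": .., "rx": .., "ry": .., "rz": ..}, ...]. A call has 1 to 12 rows; each row shifts and turns the commanded pose from where the row before left it; what a row does not reach is not made up. A row lasts 1/8 s, in which the tool goes at most 62.5 mm and 10.7 degrees, less where a joint would pass 70% of its speed; a pose out of reach is approached as far as the arm can. A call is refused whole if a number of a shift passes 0.0625 or a number of a turn 10.7, either way. A call with a gripper value outside its range is refused whole. The fingers move at their own pace and stop on an object; FORCE is the grip in N (left out, the last holds). Time passes only in rows, so rows that do not move let the fingers close. It gives the time, the measured TCP pose, the force and the opening at its end, in the units of the state.
- arm.read_state(): the state, without advancing time (a new reading comes with each control period).
- arm.capture(name): name is "scene" or "top" or "wrist"; returns (picture, depth): 420x560x3 uint8, red, green, blue; 420x560 float32, m along the optical axis (not along the pixel's ray), 0 where there is no reading.
- arm.camera_info(name): a dict with "fx", "fy", "cx", "cy" (pixels), "cam_to_world" (4x4, takes a point from camera to world coordinates). Camera axes: x right, y up, looking along -z (the intrinsics and any distortion apply to the point x, -y, -z); pixel columns grow to the right and rows downward; lengths in m; the calibration is good to about 2 mm. A picture is of the moment at which its call begins: read the wrist's pose just before it. camera_info takes no time and is no camera call; for the wrist camera it gives the pose at the moment of the call.
- arm.sign_off(): hands the job in, once; it reports no verdict.
The state is a dict: "time_s": time; "qpos": joint angles; "qd": joint speeds; "joint_efforts": joint torques, N m; "position": TCP position; "ee_rot": TCP orientation; "wrist_force": force on the tool from outside, world axes, zero at the start; "moment": the same for the moment, N m; "opening": opening from 0.0 (shut) to 1.0 (fully open).
Only numpy, scipy, OpenCV 4.12 (cv2) and the standard library are available. Lean on these libraries where they do the work, as an engineer would, in place of code of your own. Each camera call takes 0.05 s, during which the arm holds its last target.

## Working session

There is one attempt and no reset: what is moved stays moved. The work goes in short steps, Python scripts to look and compute and a shell command to move; the robot and the scene stay as the last step left them, time stands still between calls to the robot, and variables do not carry over. Pictures are saved under pics/ and viewed, and the job is handed in when it is done.

```bash
ls; mkdir -p pics
python3 - <<'E'
from plant import arm
import cv2, numpy as np
for n in ["scene","top"]:
    p,d=arm.capture(n); cv2.imwrite(f"pics/{n}0.png",p[:,:,::-1]); np.savez(f"{n}0.npz",p=p,d=d,**{k:np.array(v) for k,v in arm.camera_info(n).items()})
    print(arm.camera_info(n))
print(arm.read_state())
E
```

```text
pics
{'fx': 419.5503712776571, 'fy': 419.5503712776571, 'cx': 281.0584096520941, 'cy': 207.87124948424977, 'cam_to_world': array([[-0.7974826 , -0.51836061,  0.30874549,  0.8956229 ],
       [ 0.60322356, -0.69515824,  0.39099405,  0.49200421],
       [ 0.01195106,  0.49805351,  0.86706394,  1.09508223],
       [ 0.        ,  0.        ,  0.        ,  1.        ]])}
{'fx': 536.3881251112377, 'fy': 536.3881251112377, 'cx': 286.82403506163195, 'cy': 214.33716370317003, 'cam_to_world': array([[-0.0077231 ,  0.97973358, -0.20015612,  0.19755922],
       [-0.99996515, -0.00693197,  0.00465312,  0.02758246],
       [ 0.00317134,  0.20018508,  0.97975297,  1.7155481 ],
       [ 0.        ,  0.        ,  0.        ,  1.        ]])}
{'time_s': 0.1, 'qpos': array([-8.50040192e+01,  1.79878976e+01,  2.58228953e+00,  7.46908187e+01,
       -1.88769156e-03,  8.20022770e+01]), 'qd': array([-0.01734827, -0.06338183,  0.15409661, -0.05925957,  0.04659704,
       -0.03057223]), 'joint_efforts': array([ 2.56892759e-03, -4.81724739e+01,  2.99245209e+01,  1.26993394e-02,
       -1.36838798e-04,  3.24449758e-06]), 'position': array([ 0.12923251, -0.55980872,  0.23047565]), 'ee_rot': array([173.12377847,  89.90355469,  96.11748392]), 'wrist_force': array([-0.15930812,  0.44549215,  0.52633821]), 'moment': array([ 0.02924205,  0.02157403, -0.04614491]), 'opening': 1.0042030948168652}
```

View pics/scene0.png

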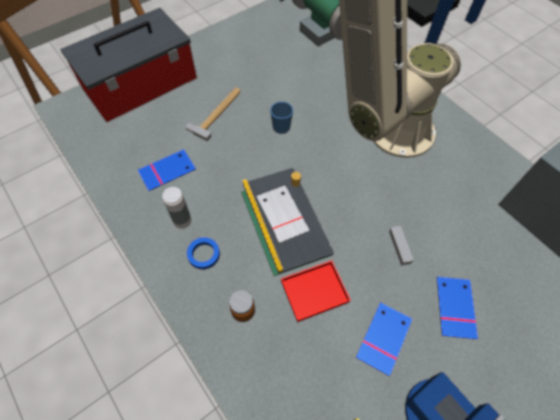

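View pics/top0.png

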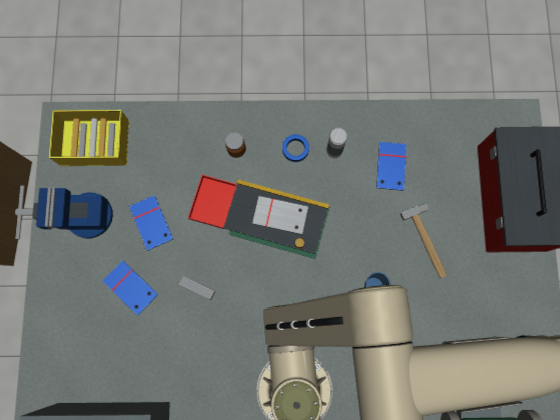

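The silver plate on the green rest's ledge (top image, about (280,213); scene, (283,213)) is the blank. The blue plates in the top image at (151,222), (131,288) and (392,166) lie on the table and have the wrong colour. I'll confirm this in an enlarged crop.

Run:
```python
import cv2
p=cv2.imread("pics/top0.png")[165:265,180:340]; cv2.imwrite("pics/topc.png",cv2.resize(p,None,fx=5,fy=5,interpolation=cv2.INTER_CUBIC))
p=cv2.imread("pics/scene0.png")[160:330,230:360]; cv2.imwrite("pics/scenec.png",cv2.resize(p,None,fx=3.5,fy=3.5,interpolation=cv2.INTER_CUBIC))
```

```text
(no output)
```

View pics/topc.png

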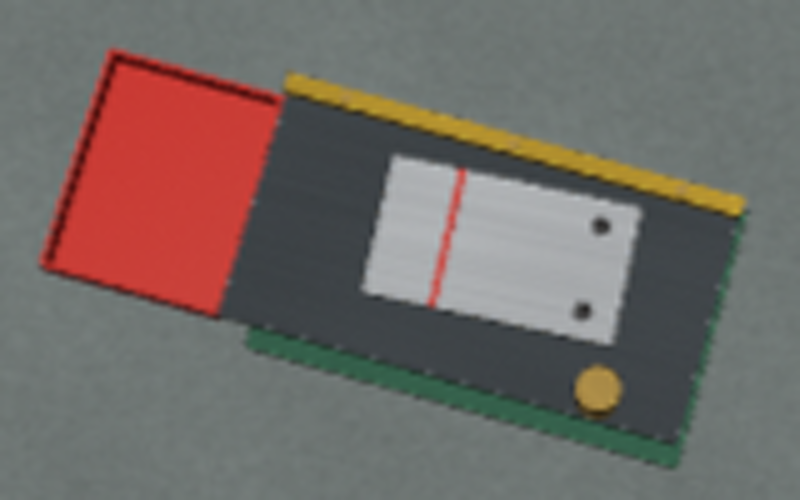

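View pics/scenec.png

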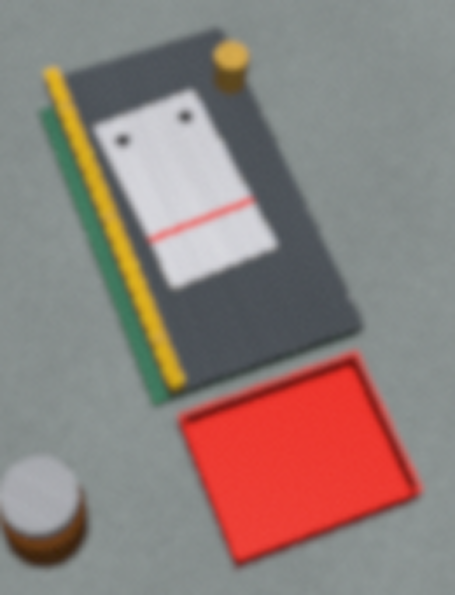

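```bash
cat > h.py <<'E'
import numpy as np
def ray(ci,u,v,z):
    T=ci["cam_to_world"];d=T[:3,:3]@np.array([(u-ci["cx"])/ci["fx"],-(v-ci["cy"])/ci["fy"],-1]);o=T[:3,3]
    return o+d*(z-o[2])/d[2]
def proj(ci,P):
    T=ci["cam_to_world"];c=T[:3,:3].T@(np.asarray(P)-T[:3,3]);return np.array([ci["cx"]+ci["fx"]*c[0]/-c[2],ci["cy"]-ci["fy"]*c[1]/-c[2]])
E
python3 - <<'E'
from h import *
from plant import arm
t=arm.camera_info("top");s=arm.camera_info("scene")
T={"bFF":(393,155,.066),"bFN":(363,292,.066),"bRN":(613,345,.066),"bRF":(641,208,.066),"l1":(462,170,.066),"l2":(433,305,.066),"feF":(288,73,.074),"feR":(747,196,.074),"feFin":(286,96,.074),"feRin":(743,215,.074),"leRN":(678,441,.06),"leFN":(220,318,.06),"w":(599,389,.1)}
S={"bFF":(174,290,.066),"bFN":(278,244,.066),"bRN":(193,89,.066),"bRF":(95,127,.066),"l1":(150,240,.066),"l2":(254,201,.066),"feFin":(184,384,.074),"leRN":(220,29,.06),"leFN":(362,328,.06),"w":(231,54,.1)}
for n,D,c,f,o in (("T",T,t,5,(180,165)),("S",S,s,3.5,(230,160))):
  R={}
  for k,(u,v,z) in D.items():
    R[k]=ray(c,(u+.5)/f-.5+o[0],(v+.5)/f-.5+o[1],z); print(n,k,R[k].round(4))
  g=lambda a,b:np.linalg.norm(R[a]-R[b]); 
  an=lambda a,b:np.degrees(np.arctan2(*(R[a]-R[b])[1::-1]))
  print("sizes",g("bFF","bFN"),g("bFF","bRF"),g("leRN","leFN"),"ang blank",an("bFF","bRF"),an("bFN","bRN"),"ledge",an("leFN","leRN"))
  if n=="T":print("fence",g("feF","feR"),an("feF","feR"),an("feFin","feRin"))
E
```

```text
T bFF [0.5956 0.1098 0.066 ]
T bFN [0.5077 0.1283 0.066 ]
T bRN [ 0.4729 -0.0277  0.066 ]
T bRF [ 0.5602 -0.0465  0.066 ]
T l1 [0.5856 0.0662 0.066 ]
T l2 [0.4991 0.0845 0.066 ]
T feF [0.6475 0.176  0.074 ]
T feR [ 0.5657 -0.1128  0.074 ]
T feFin [0.6325 0.1771 0.074 ]
T feRin [ 0.5535 -0.11    0.074 ]
T leRN [ 0.4132 -0.0675  0.06  ]
T leFN [0.4929 0.2181 0.06  ]
T w [ 0.4402 -0.0177  0.1   ]
sizes 0.08990104419692188 0.16022188624364866 0.2964496072168487 ang blank 77.23473090974542 77.45001918848426 ledge 74.42319799789098
fence 0.30011334512688026 74.18019125960315 74.61891550517299
S bFF [0.5979 0.1112 0.066 ]
S bFN [0.5085 0.1284 0.066 ]
S bRN [ 0.4741 -0.0268  0.066 ]
S bRF [ 0.5612 -0.0453  0.066 ]
S l1 [0.587  0.0654 0.066 ]
S l2 [0.4997 0.087  0.066 ]
S feFin [0.6404 0.1798 0.074 ]
S leRN [ 0.4158 -0.0648  0.06  ]
S leFN [0.5001 0.2209 0.06  ]
S w [ 0.4424 -0.0182  0.1   ]
sizes 0.09103649611272577 0.1607776168926219 0.29787370242766453 ang blank 76.80428483458812 77.50182171886767 ledge 73.55647333318983
```

```bash
cat >> h.py <<'E'
from scipy.optimize import least_squares
def fit(obs,x0):
    # obs: list of (ci,u,v,local xyz); pose x,y,yaw(deg)
    def w(p,l):
        c,s=np.cos(np.radians(p[2])),np.sin(np.radians(p[2]));return np.array([p[0]+c*l[0]-s*l[1],p[1]+s*l[0]+c*l[1],l[2]])
    r=lambda p:np.concatenate([proj(ci,w(p,l))-[u,v] for ci,u,v,l in obs])
    q=least_squares(r,x0,x_scale=[.01,.01,1],loss='soft_l1');return q.x,r(q.x).reshape(-1,2)
E
python3 - <<'E'
from h import *
from plant import arm
t=arm.camera_info("top");s=arm.camera_info("scene")
T={"bFF":(393,155),"bFN":(363,292),"bRN":(613,345),"bRF":(641,208),"l1":(462,170),"l2":(433,305),"feF":(288,73),"feR":(747,196),"feFin":(286,96),"feRin":(743,215),"leRN":(678,441),"leFN":(220,318)}
S={"bFF":(174,290),"bFN":(278,244),"bRN":(193,89),"bRF":(95,127),"l1":(150,240),"l2":(254,201),"feFin":(184,384),"leRN":(220,29),"leFN":(362,328)}
B={"bFF":(.045,.08),"bFN":(-.045,.08),"bRN":(-.045,-.08),"bRF":(.045,-.08),"l1":(.045,.035),"l2":(-.045,.035)}
R={"feF":(.07,.15,.074),"feR":(.07,-.15,.074),"feFin":(.058,.15,.074),"feRin":(.058,-.15,.074),"leRN":(-.09,-.15,.06),"leFN":(-.09,.15,.06)}
for cams in ("T","S","TS"):
  ob=[];orr=[];nm=[]
  for n,D,c,f,o in (("T",T,t,5,(180,165)),("S",S,s,3.5,(230,160))):
    if n not in cams: continue
    for k,(u,v) in D.items():
      u=(u+.5)/f-.5+o[0];v=(v+.5)/f-.5+o[1]
      if k in B: ob.append((c,u,v,(*B[k],.066)))
      else: orr.append((c,u,v,R[k])); nm.append(n+k)
  pb,rb=fit(ob,[.53,.04,-13]);pr,rr=fit(orr,[.53,.04,-15])
  print(cams,"blank",pb.round(4),"rest",pr.round(4));print(rb.round(1).tolist());print(list(zip(nm,rr.round(1).tolist())))
  a=np.radians(pr[2]);d=pb[:2]-pr[:2];print("blank in rest",d@[np.cos(a),np.sin(a)],d@[-np.sin(a),np.cos(a)],pb[2]-pr[2])
E
```

```text
T blank [  0.5343   0.041  -12.4783] rest [  0.5388   0.0502 -15.7244]
[[0.1, 0.0], [-0.2, -0.0], [-0.1, -0.1], [0.1, -0.2], [0.2, -0.1], [-0.1, 0.4]]
[('TfeF', [0.1, 0.2]), ('TfeR', [0.1, 0.1]), ('TfeFin', [-0.6, -0.9]), ('TfeRin', [-0.0, -0.1]), ('TleRN', [0.8, 0.5]), ('TleFN', [-0.3, 0.0])]
blank in rest -0.0018085896417204994 -0.010095702981553835 3.2461125327006677
S blank [  0.5355   0.0419 -12.7004] rest [  0.5435   0.0523 -16.3741]
[[0.0, -0.5], [0.1, 0.5], [0.1, 0.1], [-0.3, -0.1], [0.1, 0.2], [-0.1, -0.3]]
[('SfeFin', [-0.3, 0.3]), ('SleRN', [-0.1, -0.5]), ('SleFN', [0.4, 0.1])]
blank in rest -0.004677819524704386 -0.012206782941478297 3.673700417303296
TS blank [  0.5349   0.0414 -12.5935] rest [  0.5408   0.0509 -16.2218]
[[0.0, -0.2], [-0.3, -0.2], [-0.3, -0.2], [-0.0, -0.4], [0.1, -0.3], [-0.3, 0.1], [0.1, -0.7], [0.2, 0.2], [0.1, -0.1], [-0.3, -0.2], [0.2, 0.0], [-0.1, -0.6]]
[('TfeF', [0.2, -0.7]), ('TfeR', [-0.0, -0.1]), ('TfeFin', [-0.5, -1.8]), ('TfeRin', [-0.2, -0.3]), ('TleRN', [0.2, 0.2]), ('TleFN', [-0.6, -1.1]), ('SfeFin', [0.4, -0.7]), ('SleRN', [0.2, -1.2]), ('SleFN', [0.9, -1.0])]
blank in rest -0.002997481522340144 -0.010747978011879945 3.6282633655325984
```

```bash
python3 - <<'E'
from h import *
from plant import arm
from scipy.spatial.transform import Rotation as Ro
s=arm.read_state();M=Ro.from_euler("xyz",s["ee_rot"],degrees=True).as_matrix();print(M.round(3))
d=np.load("top0.npz")["d"];ci=arm.camera_info("top");T=ci["cam_to_world"]
for u,v in [(243,210),(270,212),(200,230),(310,235),(350,250)]:
  Z=d[v,u];P=T[:3,:3]@np.array([(u-ci["cx"])/ci["fx"]*Z,-(v-ci["cy"])/ci["fy"]*Z,-Z])+T[:3,3];print(u,v,P.round(4))
E
python3 - <<'E'
import cv2
from plant import arm
p,d=arm.capture("wrist");cv2.imwrite("pics/w0.png",p[:,:,::-1])
i=arm.camera_info("wrist");print(i)
E
```

```text
[[-0.     0.974  0.225]
 [ 0.002  0.225 -0.974]
 [-1.     0.    -0.002]]
243 210 [0.5498 0.1575 0.0642]
270 212 [0.5427 0.0726 0.0645]
200 230 [0.4979 0.3012 0.0013]
310 235 [ 0.4696 -0.0523  0.0585]
350 250 [ 0.4285 -0.1825  0.0061]
{'fx': 326.39745706339954, 'fy': 326.39745706339954, 'cx': 273.78019309377305, 'cy': 206.25663703539496, 'cam_to_world': array([[ 0.22428583,  0.92617632,  0.30313905,  0.20626704],
       [-0.97452224,  0.21363947,  0.06829773, -0.5429706 ],
       [-0.00150673, -0.31073396,  0.95049573,  0.37325727],
       [ 0.        ,  0.        ,  0.        ,  1.        ]])}
```

View pics/w0.png

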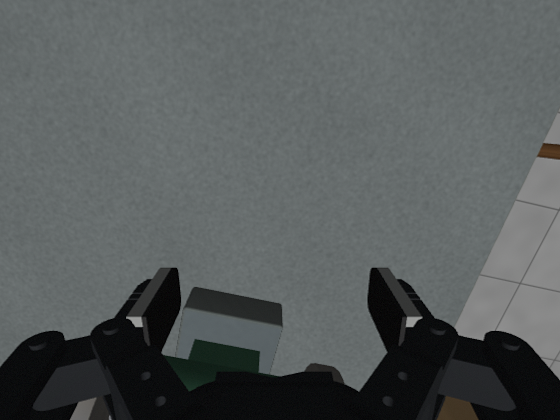

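```bash
python3 -m creep '[{"hand":1,"x":0.045,"y":0.035,"rz":5.1},{"hand":1,"x":0.045,"y":0.035,"rz":5.1},{"hand":1,"x":0.045,"y":0.035,"rz":5.1},{"hand":1,"x":0.045,"y":0.035,"rz":5.1},{"hand":1,"x":0.045,"y":0.035,"rz":5.1},{"hand":1,"x":0.045,"y":0.035,"rz":5.1},{"hand":1,"x":0.009,"y":0.054,"rz":5.1},{"hand":1,"x":0.009,"y":0.054,"rz":5.1},{"hand":1,"x":0.009,"y":0.054,"rz":5.1},{"hand":1,"x":0.009,"y":0.054,"rz":5.1},{"hand":1,"x":0.009,"y":0.054,"rz":5.1},{"hand":1,"x":0.009,"y":0.054,"rz":5.1}]'
```

```text
schema error: expected keys hand, x, y, z, rx, ry, rz
```

```bash
python3 -m creep '[{"hand":1,"x":0.045,"y":0.035,"z":0,"rx":0,"ry":0,"rz":5.1},{"hand":1,"x":0.045,"y":0.035,"z":0,"rx":0,"ry":0,"rz":5.1},{"hand":1,"x":0.045,"y":0.035,"z":0,"rx":0,"ry":0,"rz":5.1},{"hand":1,"x":0.045,"y":0.035,"z":0,"rx":0,"ry":0,"rz":5.1},{"hand":1,"x":0.045,"y":0.035,"z":0,"rx":0,"ry":0,"rz":5.1},{"hand":1,"x":0.045,"y":0.035,"z":0,"rx":0,"ry":0,"rz":5.1},{"hand":1,"x":0.009,"y":0.054,"z":0,"rx":0,"ry":0,"rz":5.1},{"hand":1,"x":0.009,"y":0.054,"z":0,"rx":0,"ry":0,"rz":5.1},{"hand":1,"x":0.009,"y":0.054,"z":0,"rx":0,"ry":0,"rz":5.1},{"hand":1,"x":0.009,"y":0.054,"z":0,"rx":0,"ry":0,"rz":5.1},{"hand":1,"x":0.009,"y":0.054,"z":0,"rx":0,"ry":0,"rz":5.1},{"hand":1,"x":0.009,"y":0.054,"z":0,"rx":0,"ry":0,"rz":5.1}]'
cat > st.py <<'E'
from plant import arm
import numpy as np
from scipy.spatial.transform import Rotation as Ro
s=arm.read_state();M=Ro.from_euler("xyz",s["ee_rot"],degrees=True).as_matrix()
a=np.radians(-15.9);d=s["position"][:2]-[.540,.0505]
print("t",s["time_s"],"pos",s["position"].round(4),"yang",np.degrees(np.arctan2(M[1,1],M[0,1])).round(2),"tilt",M[2].round(3),"F",s["wrist_force"].round(2),"q",s["qpos"].round(0),"rest xy",(d@[np.cos(a),np.sin(a)]).round(4),(d@[-np.sin(a),np.cos(a)]).round(4),"op",s["opening"])
E
python3 st.py
```

```text
time_s: 1.65
position: [0.4532, -0.0246, 0.2313]
ee_rot: [-0.5, 90.0, -16.2]
wrist_force: [0.5, 0.3, 0.2]
opening: -0.0
t 1.65 pos [ 0.4532 -0.0246  0.2313] yang 74.35 tilt [-1. -0.  0.] F [0.52 0.27 0.19] q [-13.   5. -14.  71.  -0.  92.] rest xy -0.0629 -0.096 op -0.00011213714103632693
```

```bash
cat > w.py <<'E'
import cv2,sys,numpy as np
from plant import arm
i=arm.camera_info("wrist");p,d=arm.capture("wrist");n=sys.argv[1];cv2.imwrite(f"pics/{n}.png",cv2.resize(p[:,:,::-1],(800,600),interpolation=cv2.INTER_CUBIC))
np.savez(f"{n}.npz",p=p,d=d,**i)
E
python3 w.py w1;python3 st.py
```

```text
t 1.7 pos [ 0.4532 -0.0189  0.2313] yang 74.83 tilt [-1.     0.004 -0.001] F [-0.8   3.6   0.15] q [-13.   5. -14.  71.   0.  92.] rest xy -0.0644 -0.0906 op -0.0015985399579486132
```

View pics/w1.png

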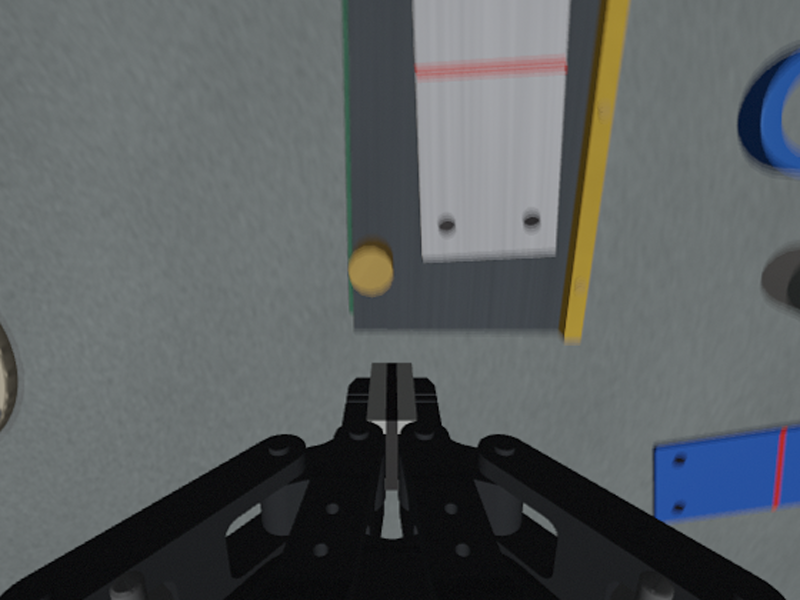

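```bash
python3 -m creep '[{"hand":1,"x":0.008,"y":0.05,"z":0,"rx":0,"ry":0,"rz":-0.3},{"hand":1,"x":0.008,"y":0.05,"z":-0.03,"rx":0,"ry":0,"rz":-0.3},{"hand":1,"x":0,"y":0,"z":-0.05,"rx":0,"ry":0,"rz":0},{"hand":1,"x":0,"y":0,"z":-0.03,"rx":0,"ry":0,"rz":0},{"hand":1,"x":0,"y":0,"z":0,"rx":0,"ry":0,"rz":0}]'; python3 st.py; python3 w.py w2
```

```text
time_s: 2.33
position: [0.4668, 0.0739, 0.1191]
ee_rot: [-163.7, 89.7, 179.9]
wrist_force: [0.1, -0.4, 0.6]
opening: -0.001
t 2.325 pos [0.4668 0.0739 0.1191] yang 73.62 tilt [-1.    -0.002 -0.006] F [ 0.13 -0.38  0.6 ] q [ -1.  11. -23.  56.  -0. 106.] rest xy -0.0768 0.0025 op -0.0012603723319969298
```

View pics/w2.png

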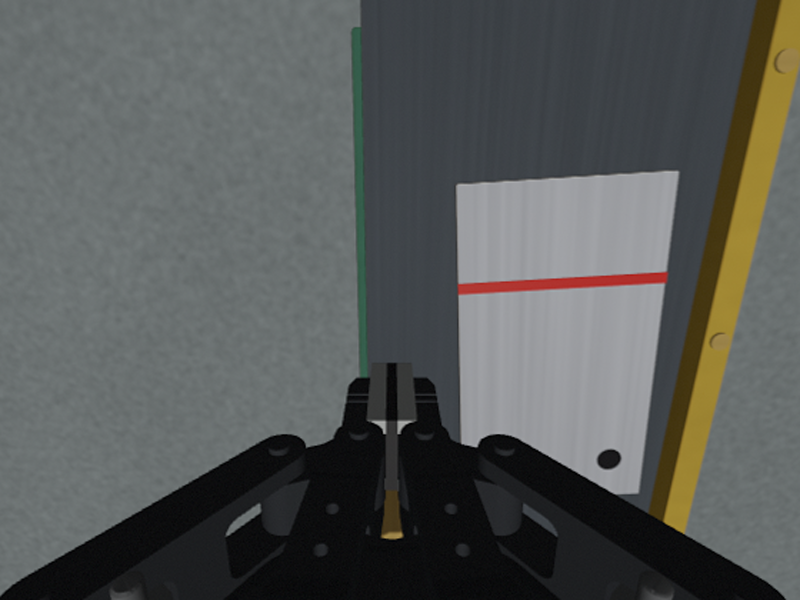

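Run:
```python
from h import *
z=np.load("w2.npz");c={k:z[k] for k in("fx","fy","cx","cy","cam_to_world")}
f=800/560
q=lambda u,v,h:ray(c,(u+.5)/f-.5,(v+.5)/f-.5,h)
for n,u,v,h in [("FF",678,171,.066),("FN",457,184,.066),("l1",458,289,.066),("l2",667,277,.066),("near",361,0,.06),("near2",367,375,.06),("fin top",757,0,.074),("fin2",666,505,.074)]:
  P=q(u,v,h);print(n,P.round(4))
a=lambda p,r:np.degrees(np.arctan2(*(p-r)[1::-1]))
print(a(q(361,0,.06),q(367,375,.06)),a(q(775,0,.074),q(674,505,.074)), np.linalg.norm(q(678,171,.066)-q(457,184,.066)))
```

```text
FF [0.5965 0.1063 0.066 ]
FN [0.5095 0.1265 0.066 ]
l1 [0.4991 0.0826 0.066 ]
l2 [0.5875 0.0625 0.066 ]
near [0.4917 0.2018 0.06  ]
near2 [0.4469 0.0506 0.06  ]
fin top [0.6242 0.1589 0.074 ]
fin2 [ 0.5705 -0.0524  0.074 ]
73.47522056946934 75.14153119981613 0.08926045943872656
```

```bash
python3 -m creep '[{"hand":1,"x":0.002,"y":0.004,"z":-0.03,"rx":0,"ry":0,"rz":0.4},{"hand":1,"x":0,"y":0,"z":-0.018,"rx":0,"ry":0,"rz":0},{"hand":1,"x":0,"y":0,"z":0,"rx":0,"ry":0,"rz":0},{"hand":1,"x":0,"y":0,"z":0,"rx":0,"ry":0,"rz":0}]'; python3 st.py; python3 w.py w3
```

```text
time_s: 2.88
position: [0.4727, 0.0775, 0.075]
ee_rot: [14.8, 89.8, -1.2]
wrist_force: [-0.9, -0.3, -0.8]
opening: 0.003
t 2.875 pos [0.4727 0.0775 0.075 ] yang 73.97 tilt [-1.     0.001  0.003] F [-0.86 -0.34 -0.75] q [ -0.  14. -27.  50.  -0. 106.] rest xy -0.0722 0.0075 op 0.0032694918358842297
```

View pics/w3.png

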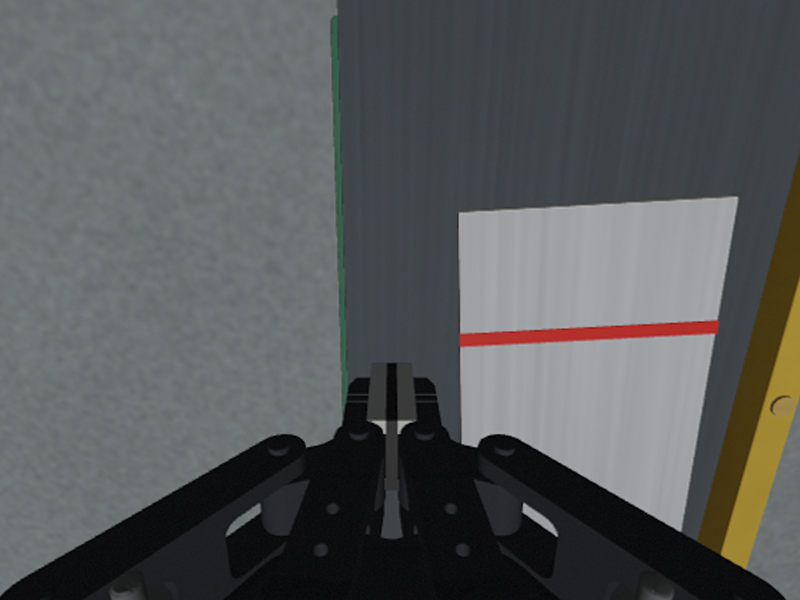

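```bash
python3 -m creep '[{"hand":1,"x":0,"y":0.002,"z":-0.006,"rx":0,"ry":0,"rz":0},{"hand":1,"x":0,"y":0,"z":-0.005,"rx":0,"ry":0,"rz":0},{"hand":1,"x":0,"y":0,"z":0,"rx":0,"ry":0,"rz":0},{"hand":1,"x":0,"y":0,"z":0,"rx":0,"ry":0,"rz":0}]'; python3 st.py
```

```text
time_s: 3.42
position: [0.4712, 0.0797, 0.0622]
ee_rot: [-143.5, 90.0, -159.5]
wrist_force: [0.5, -0.1, 0.0]
opening: 0.001
t 3.425 pos [0.4712 0.0797 0.0622] yang 73.99 tilt [-1. -0. -0.] F [ 0.47 -0.11  0.04] q [ -0.  14. -27.  48.  -0. 106.] rest xy -0.0742 0.0092 op 0.0014945069909576886
```

```bash
python3 -m creep '[{"hand":1,"x":0.0029,"y":-0.0008,"z":0.0005,"rx":0,"ry":0,"rz":0},{"hand":1,"x":0.0029,"y":-0.0008,"z":0,"rx":0,"ry":0,"rz":0},{"hand":1,"x":0.0029,"y":-0.0008,"z":0,"rx":0,"ry":0,"rz":0},{"hand":1,"x":0.0029,"y":-0.0008,"z":0,"rx":0,"ry":0,"rz":0},{"hand":1,"x":0.0029,"y":-0.0008,"z":0,"rx":0,"ry":0,"rz":0}]'; python3 st.py; python3 w.py w4
```

```text
time_s: 4.05
position: [0.486, 0.0756, 0.0628]
ee_rot: [-43.4, 90.0, -59.4]
wrist_force: [0.0, 0.2, 0.0]
opening: -0.006
t 4.05 pos [0.486  0.0756 0.0628] yang 73.99 tilt [-1. -0.  0.] F [0.05 0.17 0.01] q [ -1.  16. -26.  49.  -0. 105.] rest xy -0.0588 0.0093 op -0.005876244441915467
```

View pics/w4.png

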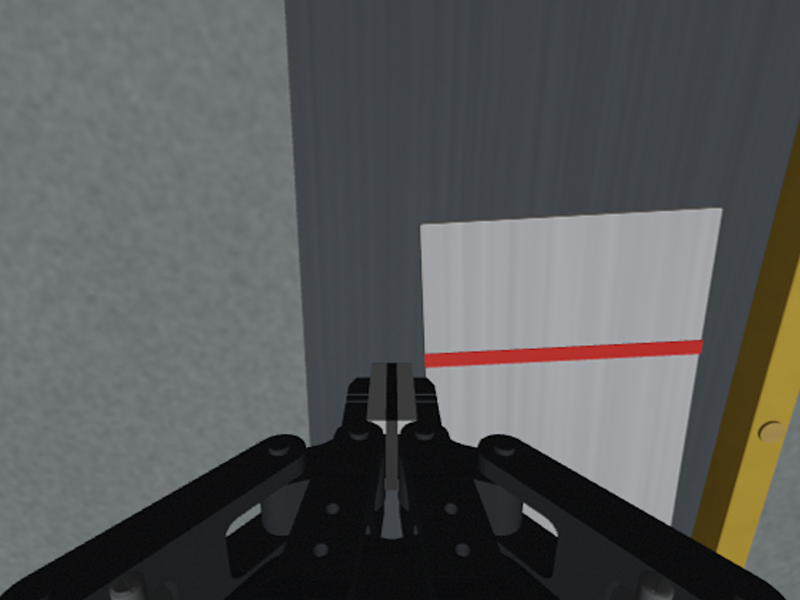

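```bash
python3 -m creep '[{"hand":1,"x":0.0029,"y":-0.0008,"z":0,"rx":0,"ry":0,"rz":0},{"hand":1,"x":0.0029,"y":-0.0008,"z":0,"rx":0,"ry":0,"rz":0},{"hand":1,"x":0.0029,"y":-0.0008,"z":0,"rx":0,"ry":0,"rz":0}]'; python3 st.py;  python3 -m creep '[{"hand":1,"x":0.0029,"y":-0.0008,"z":0,"rx":0,"ry":0,"rz":0}]'; python3 st.py; python3 w.py w5
```

```text
time_s: 4.47
position: [0.4939, 0.0735, 0.0627]
ee_rot: [172.9, 89.9, 157.0]
wrist_force: [-1.7, 1.2, 0.5]
opening: 0.001
t 4.475 pos [0.4939 0.0735 0.0627] yang 74.01 tilt [-1.     0.    -0.001] F [-1.75  1.23  0.48] q [ -1.  17. -24.  49.   0. 105.] rest xy -0.0506 0.0095 op 0.001055983815389956
time_s: 4.6
position: [0.4972, 0.0726, 0.0627]
ee_rot: [174.3, 90.0, 158.3]
wrist_force: [-1.5, 2.4, 0.0]
opening: 0.0
t 4.6 pos [0.4972 0.0726 0.0627] yang 74.0 tilt [-1.     0.    -0.001] F [-1.54  2.39  0.  ] q [ -1.  17. -24.  49.   0. 105.] rest xy -0.0473 0.0095 op 0.0002643637445968939
```

View pics/w5.png

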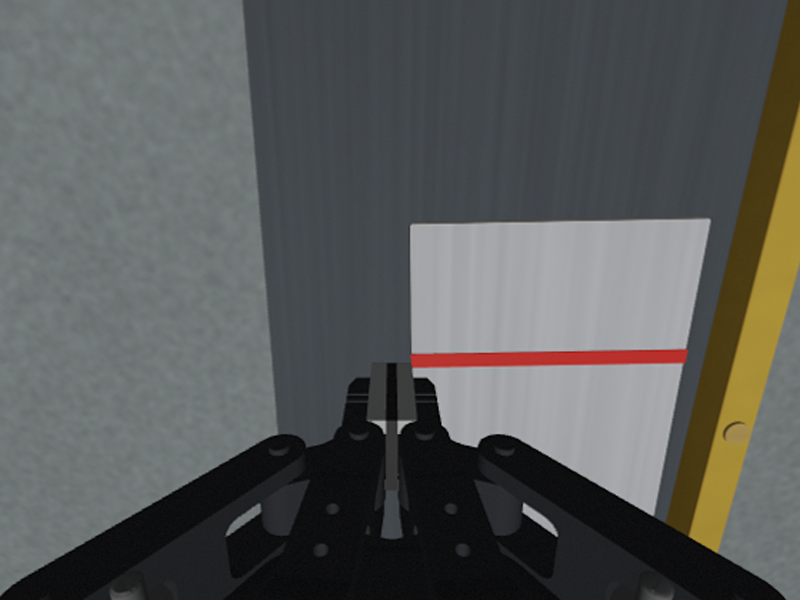

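```bash
python3 -m creep '[{"hand":1,"x":0.0024,"y":-0.0007,"z":0,"rx":0,"ry":0,"rz":0},{"hand":1,"x":0.0024,"y":-0.0007,"z":0,"rx":0,"ry":0,"rz":0}]'; python3 st.py;  python3 -m creep '[{"hand":1,"x":0.0015,"y":-0.0004,"z":0,"rx":0,"ry":0,"rz":0}]'; python3 st.py; python3 w.py w6
```

```text
time_s: 4.9
position: [0.5023, 0.071, 0.0628]
ee_rot: [-85.9, 90.0, -101.9]
wrist_force: [-1.5, 1.5, 0.4]
opening: -0.002
t 4.9 pos [0.5023 0.071  0.0628] yang 73.99 tilt [-1. -0.  0.] F [-1.46  1.47  0.45] q [ -1.  17. -23.  49.  -0. 105.] rest xy -0.0419 0.0094 op -0.0020044735970861905
time_s: 5.03
position: [0.5038, 0.0705, 0.0627]
ee_rot: [-58.8, 90.0, -74.8]
wrist_force: [-1.3, 0.1, 0.2]
opening: -0.003
t 5.025 pos [0.5038 0.0705 0.0627] yang 73.99 tilt [-1. -0.  0.] F [-1.27  0.12  0.15] q [ -1.  17. -23.  49.  -0. 105.] rest xy -0.0403 0.0094 op -0.0028389309110028395
```

View pics/w6.png

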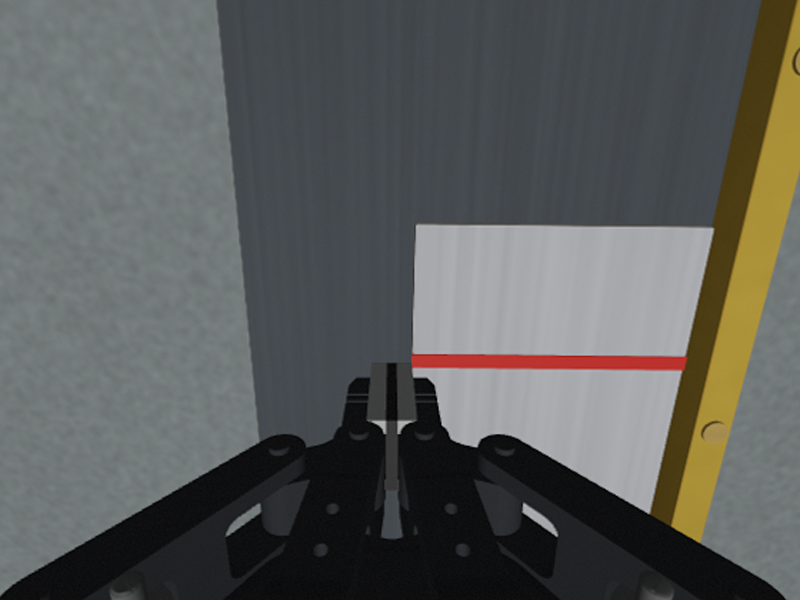

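```bash
for i in 1 2; do python3 -m creep '[{"hand":1,"x":0.001,"y":-0.0003,"z":0,"rx":0,"ry":0,"rz":0}]'; done; python3 st.py; python3 w.py w7
```

```text
time_s: 5.2
position: [0.5046, 0.0703, 0.0628]
ee_rot: [-147.4, 90.0, -163.4]
wrist_force: [-1.8, 1.3, -0.6]
opening: 0.003
time_s: 5.32
position: [0.5057, 0.0701, 0.0628]
ee_rot: [-122.5, 90.0, -138.5]
wrist_force: [-0.8, 0.2, -0.6]
opening: 0.001
t 5.325 pos [0.5057 0.0701 0.0628] yang 74.0 tilt [-1. -0. -0.] F [-0.79  0.21 -0.61] q [ -1.  18. -23.  49.  -0. 105.] rest xy -0.0384 0.0094 op 0.0007159692753042342
```

View pics/w7.png

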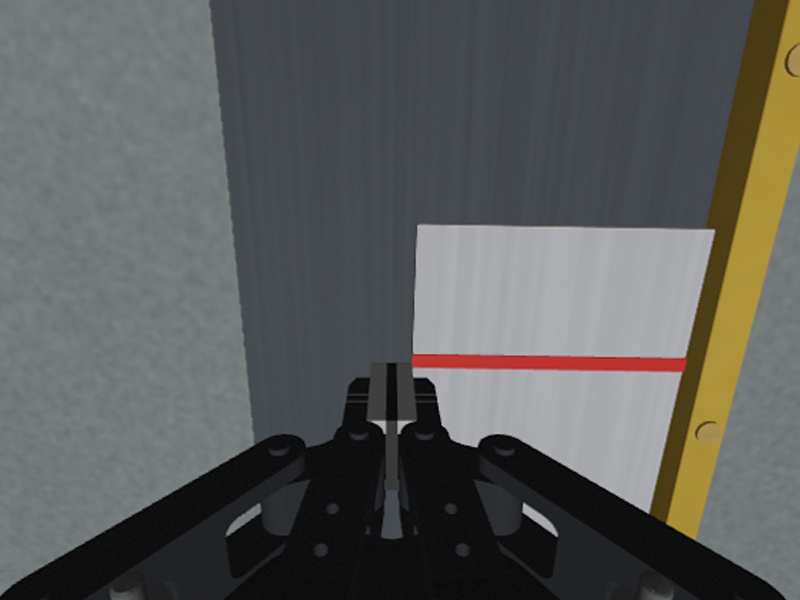

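```bash
for i in 1 2; do python3 -m creep '[{"hand":1,"x":0.001,"y":-0.0003,"z":0,"rx":0,"ry":0,"rz":0}]'|grep -E "pos|force"; done; python3 st.py; python3 w.py w8
```

```text
position: [0.506, 0.0699, 0.0627]
wrist_force: [-3.7, 0.7, 2.2]
position: [0.5062, 0.0697, 0.0626]
wrist_force: [-6.0, 1.4, 3.4]
t 5.625 pos [0.5062 0.0697 0.0626] yang 74.0 tilt [-1.    -0.    -0.003] F [-6.04  1.39  3.45] q [ -1.  18. -23.  50.   0. 105.] rest xy -0.0378 0.0092 op 0.0017446727112086237
```

View pics/w8.png

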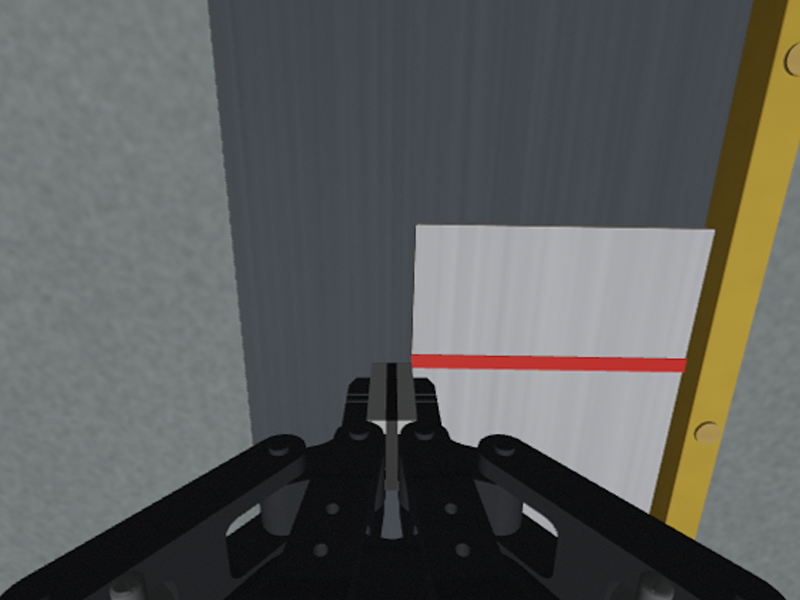

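```bash
python3 -m creep '[{"hand":1,"x":-0.0115,"y":0.0033,"z":0,"rx":0,"ry":0,"rz":0},{"hand":1,"x":0,"y":0,"z":0.03,"rx":0,"ry":0,"rz":0},{"hand":1,"x":0,"y":0,"z":0.04,"rx":0,"ry":0,"rz":0},{"hand":1,"x":0.0084,"y":-0.0471,"z":0,"rx":0,"ry":0,"rz":0},{"hand":1,"x":0.0084,"y":-0.0471,"z":0,"rx":0,"ry":0,"rz":0},{"hand":1,"x":0.0084,"y":-0.0471,"z":0,"rx":0,"ry":0,"rz":0},{"hand":1,"x":0,"y":0,"z":0,"rx":0,"ry":0,"rz":0},{"hand":1,"x":0,"y":0,"z":0,"rx":0,"ry":0,"rz":0}]'; python3 st.py; python3 w.py w9
```

```text
time_s: 6.68
position: [0.5213, -0.0685, 0.1329]
ee_rot: [20.6, 90.0, 4.5]
wrist_force: [0.5, 0.4, -0.9]
opening: 0.002
t 6.675 pos [ 0.5213 -0.0685  0.1329] yang 73.96 tilt [-1.  0.  0.] F [ 0.53  0.44 -0.89] q [-16.  15. -15.  60.   0.  90.] rest xy 0.0146 -0.1196 op 0.0017984628564308024
```

View pics/w9.png

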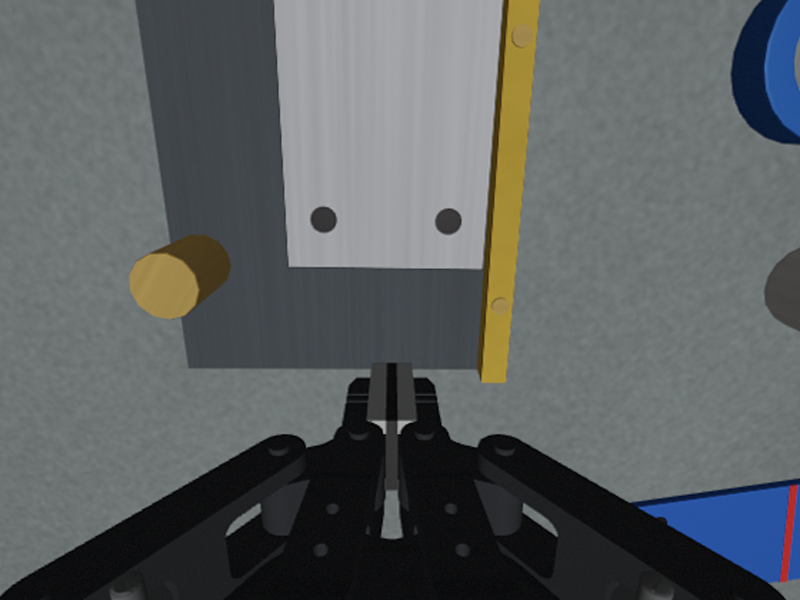

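```bash
cat > wm.py <<'E'
from h import *
import sys,json
# usage: name then u,v,z triples (800x600 px); prints world, rest-frame(mm), and tool-relative
z=np.load(sys.argv[1]+".npz");c={k:z[k] for k in("fx","fy","cx","cy","cam_to_world")}
f=800/560;a=np.radians(-15.9)
for t in sys.argv[2:]:
  u,v,h=map(float,t.split(","));P=ray(c,(u+.5)/f-.5,(v+.5)/f-.5,h);d=P[:2]-[.540,.0505]
  print(t,P.round(4),(1000*np.array([d@[np.cos(a),np.sin(a)],d@[-np.sin(a),np.cos(a)]])).round(1))
E
python3 wm.py w9 289,267,.066 483,269,.066 188,368,.06 481,369,.06 482,382,.074 505,382,.074 275,0,.066 508,0,.066 169,285,.1
```

```text
289,267,.066 [ 0.4818 -0.0323  0.066 ] [-33.3 -95.5]
483,269,.066 [ 0.568  -0.0581  0.066 ] [ 56.7 -96.8]
188,368,.06 [ 0.412  -0.0694  0.06  ] [ -90.2 -150.3]
481,369,.06 [ 0.5562 -0.1115  0.06  ] [  59.9 -151.4]
482,382,.074 [ 0.5542 -0.1107  0.074 ] [  57.9 -151.2]
505,382,.074 [ 0.5649 -0.1138  0.074 ] [  69.  -151.2]
275,0,.066 [0.5135 0.0709 0.066 ] [-31.1  12.4]
508,0,.066 [0.6012 0.0457 0.066 ] [60.2 12.1]
169,285,.1 [ 0.4438 -0.0197  0.1   ] [-73.3 -93.8]
```

```bash
python3 -m creep '[{"hand":1,"x":-0.001,"y":0,"z":-0.04,"rx":0,"ry":0,"rz":0},{"hand":1,"x":0,"y":0,"z":-0.02,"rx":0,"ry":0,"rz":0},{"hand":1,"x":0,"y":0,"z":-0.008,"rx":0,"ry":0,"rz":0},{"hand":1,"x":0,"y":0,"z":-0.002,"rx":0,"ry":0,"rz":0},{"hand":1,"x":0,"y":0,"z":0,"rx":0,"ry":0,"rz":0},{"hand":1,"x":0,"y":0,"z":0,"rx":0,"ry":0,"rz":0}]'; python3 st.py; python3 w.py w10
```

```text
time_s: 7.48
position: [0.5211, -0.0686, 0.0637]
ee_rot: [-1.2, 89.9, -17.2]
wrist_force: [-0.6, -0.4, 0.1]
opening: 0.001
t 7.475 pos [ 0.5211 -0.0686  0.0637] yang 74.01 tilt [-1.    -0.     0.002] F [-0.58 -0.42  0.08] q [-16.  19. -21.  50.  -0.  90.] rest xy 0.0145 -0.1197 op 0.000849375359112363
```

View pics/w10.png

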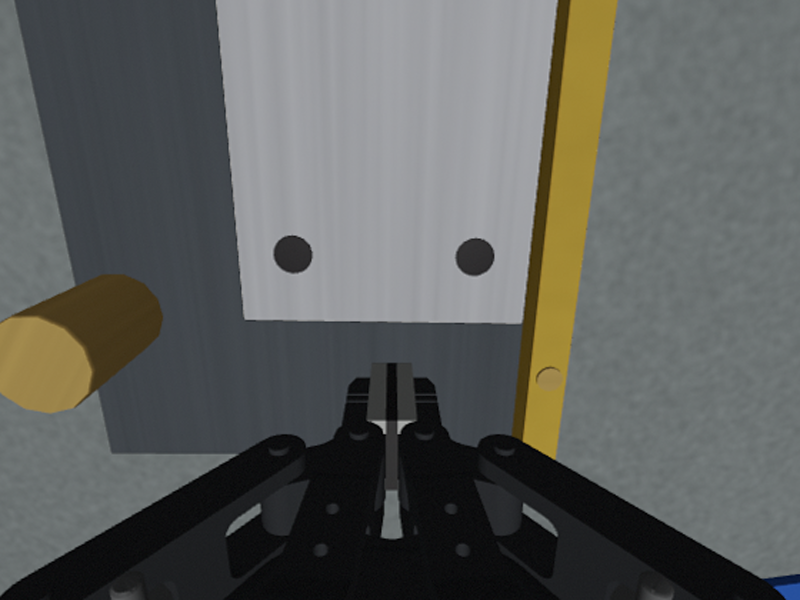

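```bash
python3 -m creep '[{"hand":1,"x":-0.0019,"y":0.0006,"z":-0.001,"rx":0,"ry":0,"rz":0},{"hand":1,"x":0.0017,"y":0.0058,"z":0,"rx":0,"ry":0,"rz":0},{"hand":1,"x":0.0011,"y":0.0038,"z":0,"rx":0,"ry":0,"rz":0},{"hand":1,"x":0.0008,"y":0.0029,"z":0,"rx":0,"ry":0,"rz":0},{"hand":1,"x":0.0008,"y":0.0029,"z":0,"rx":0,"ry":0,"rz":0},{"hand":1,"x":0.0014,"y":0.0048,"z":0,"rx":0,"ry":0,"rz":0},{"hand":1,"x":0.0014,"y":0.0048,"z":0,"rx":0,"ry":0,"rz":0},{"hand":1,"x":0.0014,"y":0.0048,"z":0,"rx":0,"ry":0,"rz":0},{"hand":1,"x":0.0014,"y":0.0048,"z":0,"rx":0,"ry":0,"rz":0}]'; python3 st.py; python3 w.py w11
```

```text
time_s: 8.65
position: [0.5286, -0.033, 0.0618]
ee_rot: [-38.4, 90.0, -54.4]
wrist_force: [-0.8, -1.1, -0.2]
opening: 0.001
t 8.65 pos [ 0.5286 -0.033   0.0618] yang 74.0 tilt [-1. -0.  0.] F [-0.8  -1.13 -0.18] q [-12.  20. -20.  50.  -0.  94.] rest xy 0.0119 -0.0834 op 0.0014346529339969516
```

View pics/w11.png

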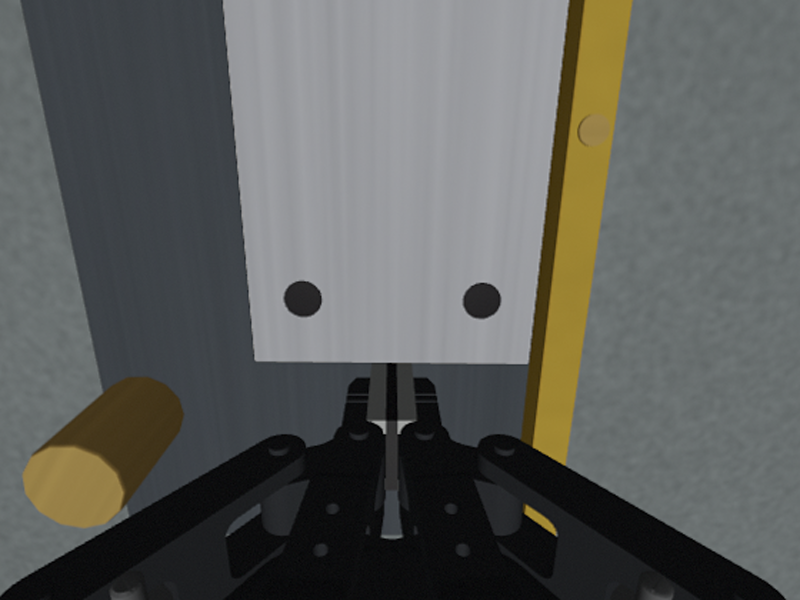

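```bash
python3 wm.py w11 256,361,.066 529,363,.066 226,0,.066 568,0,.066 578,0,.074 539,363,.074
```

```text
256,361,.066 [ 0.4885 -0.0103  0.066 ] [-32.9 -72.6]
529,363,.066 [ 0.5743 -0.0357  0.066 ] [ 56.6 -73.5]
226,0,.066 [0.5184 0.0883 0.066 ] [-31.1  30.5]
568,0,.066 [0.6035 0.0639 0.066 ] [57.4 30.2]
578,0,.074 [0.6027 0.062  0.074 ] [57.2 28.2]
539,363,.074 [ 0.5758 -0.032   0.074 ] [ 57.1 -69.6]
```

```bash
python3 -m creep '[{"hand":1,"x":0.00153,"y":0.0053,"z":0,"rx":0,"ry":0,"rz":0},{"hand":1,"x":0.00153,"y":0.0053,"z":0,"rx":0,"ry":0,"rz":0},{"hand":1,"x":0.00153,"y":0.0053,"z":0,"rx":0,"ry":0,"rz":0},{"hand":1,"x":0.00153,"y":0.0053,"z":0,"rx":0,"ry":0,"rz":0},{"hand":1,"x":0.00153,"y":0.0053,"z":0,"rx":0,"ry":0,"rz":0},{"hand":1,"x":0.00153,"y":0.0053,"z":0,"rx":0,"ry":0,"rz":0},{"hand":1,"x":0.00153,"y":0.0053,"z":0,"rx":0,"ry":0,"rz":0},{"hand":1,"x":0.00153,"y":0.0053,"z":0,"rx":0,"ry":0,"rz":0},{"hand":1,"x":0.00153,"y":0.0053,"z":0,"rx":0,"ry":0,"rz":0},{"hand":1,"x":0.00153,"y":0.0053,"z":0,"rx":0,"ry":0,"rz":0},{"hand":1,"x":0.00153,"y":0.0053,"z":0,"rx":0,"ry":0,"rz":0},{"hand":1,"x":0.00153,"y":0.0053,"z":0,"rx":0,"ry":0,"rz":0}]'; python3 st.py; python3 w.py w12
```

```text
time_s: 10.2
position: [0.5469, 0.0307, 0.0618]
ee_rot: [-77.4, 90.0, -93.4]
wrist_force: [-0.0, -1.2, 0.5]
opening: -0.002
t 10.2 pos [0.5469 0.0307 0.0618] yang 74.0 tilt [-1. -0.  0.] F [-0.01 -1.22  0.48] q [ -5.  21. -18.  51.  -0. 101.] rest xy 0.0121 -0.0172 op -0.0023539931377308102
```

View pics/w12.png

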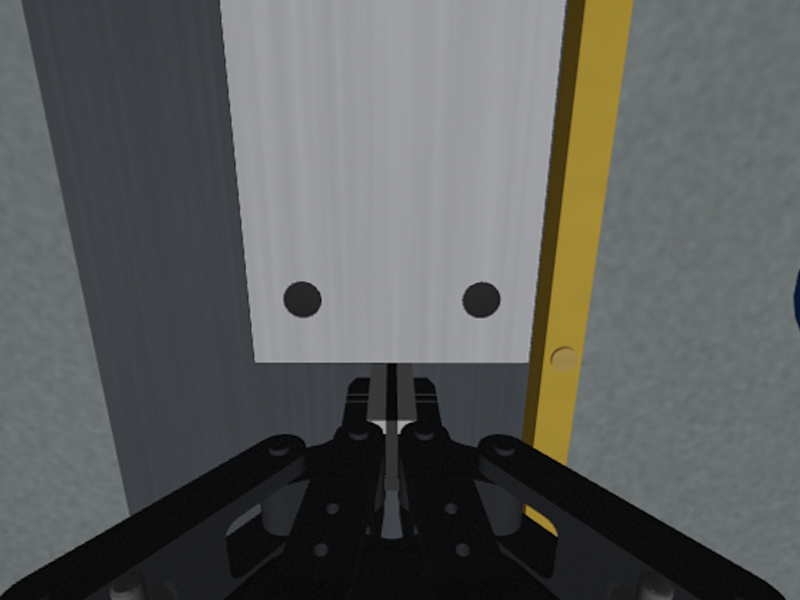

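```bash
python3 -m creep '[{"hand":1,"x":0.00153,"y":0.0053,"z":0,"rx":0,"ry":0,"rz":0},{"hand":1,"x":0.00153,"y":0.0053,"z":0,"rx":0,"ry":0,"rz":0},{"hand":1,"x":0.00153,"y":0.0053,"z":0,"rx":0,"ry":0,"rz":0},{"hand":1,"x":0.00153,"y":0.0053,"z":0,"rx":0,"ry":0,"rz":0},{"hand":1,"x":0.00153,"y":0.0053,"z":0,"rx":0,"ry":0,"rz":0},{"hand":1,"x":0.00153,"y":0.0053,"z":0,"rx":0,"ry":0,"rz":0},{"hand":1,"x":0,"y":0,"z":0,"rx":0,"ry":0,"rz":0}]'; python3 st.py
python3 - <<'E'
from plant import arm
import cv2
for n in ["scene","top"]:
    p,d=arm.capture(n); cv2.imwrite(f"pics/{n}1.png",p[:,:,::-1])
p=cv2.imread("pics/top1.png")[165:265,180:340]; cv2.imwrite("pics/topc1.png",cv2.resize(p,None,fx=5,fy=5,interpolation=cv2.INTER_CUBIC))
p=cv2.imread("pics/scene1.png")[190:330,230:360]; cv2.imwrite("pics/scenec1.png",cv2.resize(p,None,fx=4,fy=4,interpolation=cv2.INTER_CUBIC))
E
```

```text
time_s: 11.12
position: [0.5562, 0.0629, 0.0618]
ee_rot: [85.7, 90.0, 69.7]
wrist_force: [0.3, 0.4, -0.2]
opening: 0.003
t 11.125 pos [0.5562 0.0629 0.0618] yang 74.04 tilt [-1.     0.001  0.   ] F [ 0.32  0.41 -0.2 ] q [ -2.  22. -16.  52.   0. 104.] rest xy 0.0122 0.0163 op 0.003049600430297145
```

View pics/topc1.png

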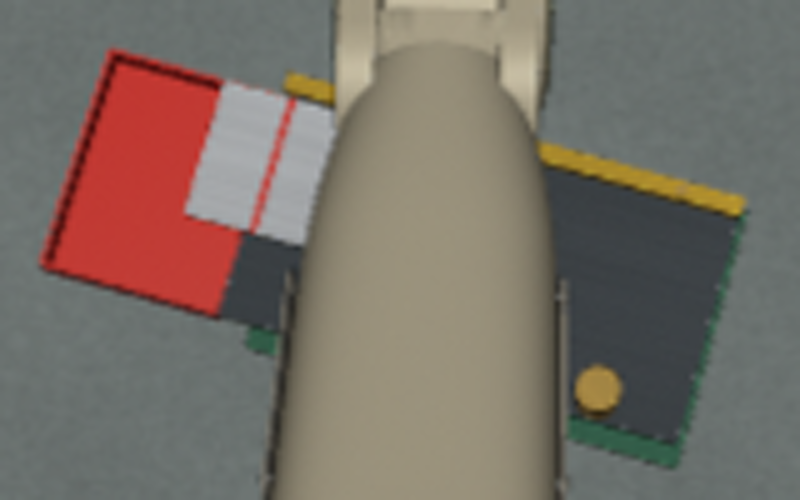

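View pics/scenec1.png

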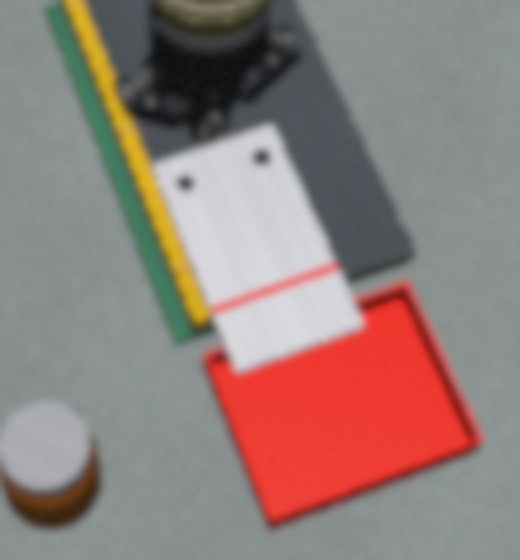

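```bash
python3 -m creep '[{"hand":1,"x":-0.0015,"y":-0.0053,"z":0,"rx":0,"ry":0,"rz":0},{"hand":1,"x":0,"y":0,"z":0.04,"rx":0,"ry":0,"rz":0},{"hand":1,"x":0.011,"y":0.038,"z":0.04,"rx":0,"ry":0,"rz":0},{"hand":1,"x":0,"y":0,"z":0,"rx":0,"ry":0,"rz":0},{"hand":1,"x":0,"y":0,"z":0,"rx":0,"ry":0,"rz":0},{"hand":1,"x":0,"y":0,"z":0,"rx":0,"ry":0,"rz":0}]'; python3 st.py; python3 w.py w13
```

```text
time_s: 11.98
position: [0.5643, 0.0941, 0.1404]
ee_rot: [-159.5, 89.8, -175.6]
wrist_force: [-1.3, 0.1, 0.1]
opening: -0.0
t 11.975 pos [0.5643 0.0941 0.1404] yang 73.95 tilt [-1.    -0.001 -0.003] F [-1.29  0.06  0.06] q [  1.  20.  -7.  63.  -0. 107.] rest xy 0.0114 0.0486 op -0.00039727119759984755
```

View pics/w13.png

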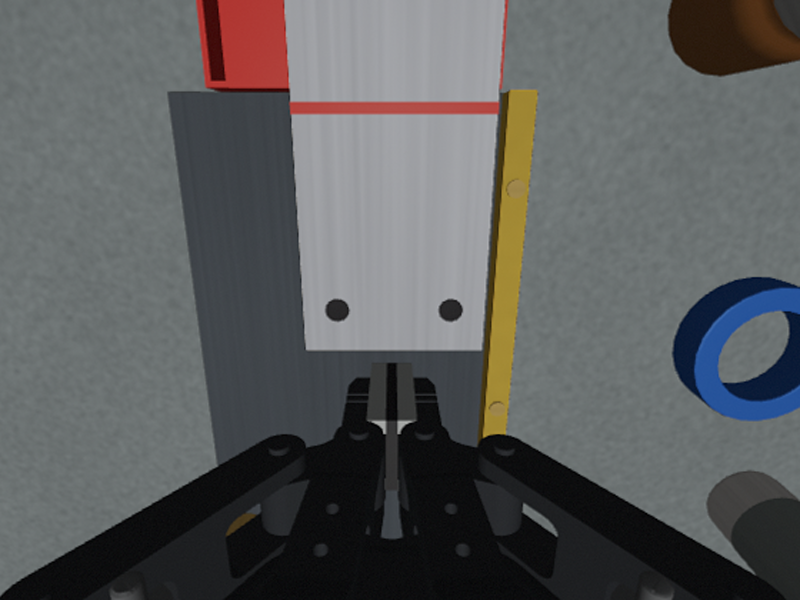

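```bash
cat > crop.py <<'E'
import sys,numpy as np,cv2
n,x0,y0,w,h,f,o=sys.argv[1:];x0,y0,w,h,f=map(int,(x0,y0,w,h,f))
p=np.load(n+".npz")["p"][y0:y0+h,x0:x0+w,::-1];cv2.imwrite(f"pics/{o}.png",cv2.resize(p,None,fx=f,fy=f,interpolation=cv2.INTER_CUBIC))
E
python3 crop.py w13 110 50 130 60 6 w13a;python3 crop.py w13 270 50 130 60 6 w13b
```

```text
(no output)
```

View pics/w13a.png

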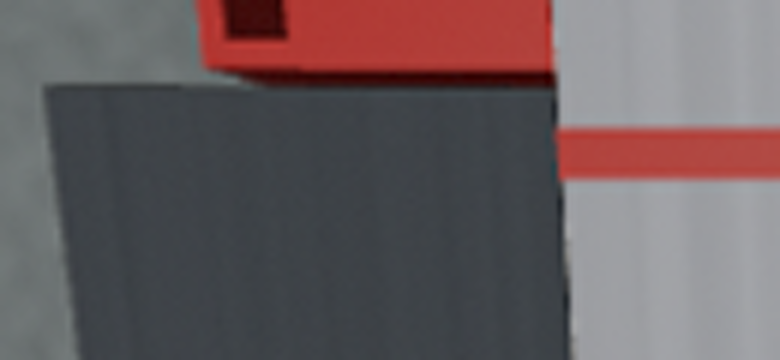

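View pics/w13b.png

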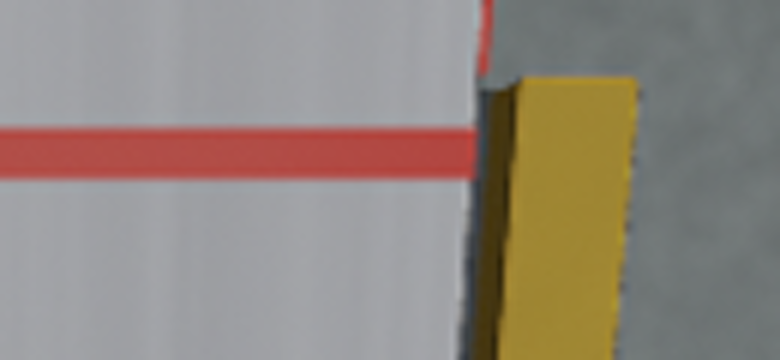

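```bash
cat > rm.py <<'E'
from h import *
import sys
# name x0 y0 f  u,v,z...
n,x0,y0,f=sys.argv[1],*map(float,sys.argv[2:5])
z=np.load(n+".npz");c={k:z[k] for k in("fx","fy","cx","cy","cam_to_world")};a=np.radians(-16.1)
for t in sys.argv[5:]:
  u,v,h=map(float,t.split(","));P=ray(c,(u+.5)/f-.5+x0,(v+.5)/f-.5+y0,h);d=P[:2]-[.540,.0505]
  print(t,P.round(4),(1000*np.array([d@[np.cos(a),np.sin(a)],d@[-np.sin(a),np.cos(a)]])).round(1))
E
echo left; python3 rm.py w13 110 50 6 560,153,.066 45,86,.06 400,87,.06 550,87,.06
echo right; python3 rm.py w13 270 50 6 475,153,.066 484,90,.06 518,77,.074 637,77,.074 487,153,.06 513,153,.074 463,350,.066 474,350,.06 497,350,.074
python3 crop.py w13 270 180 130 80 6 w13c
```

```text
left
560,153,.066 [0.5473 0.1959 0.066 ] [-33.3 141.7]
45,86,.06 [0.4965 0.2177 0.06  ] [-88.2 148.6]
400,87,.06 [0.5323 0.2073 0.06  ] [-50.9 148.5]
550,87,.06 [0.5474 0.2029 0.06  ] [-35.2 148.5]
right
475,153,.066 [0.6339 0.1709 0.066 ] [ 56.8 141.7]
484,90,.06 [0.6374 0.1767 0.06  ] [ 58.6 148.2]
518,77,.074 [0.6376 0.1765 0.074 ] [ 58.8 148.1]
637,77,.074 [0.6488 0.1732 0.074 ] [ 70.5 148.1]
487,153,.06 [0.6364 0.1705 0.06  ] [ 59.3 142.1]
513,153,.074 [0.6357 0.1698 0.074 ] [ 58.9 141.2]
463,350,.066 [0.6286 0.1522 0.066 ] [ 56.9 122.3]
474,350,.06 [0.6309 0.1513 0.06  ] [ 59.4 122.1]
497,350,.074 [0.6304 0.1519 0.074 ] [ 58.7 122.4]
```

View pics/w13c.png

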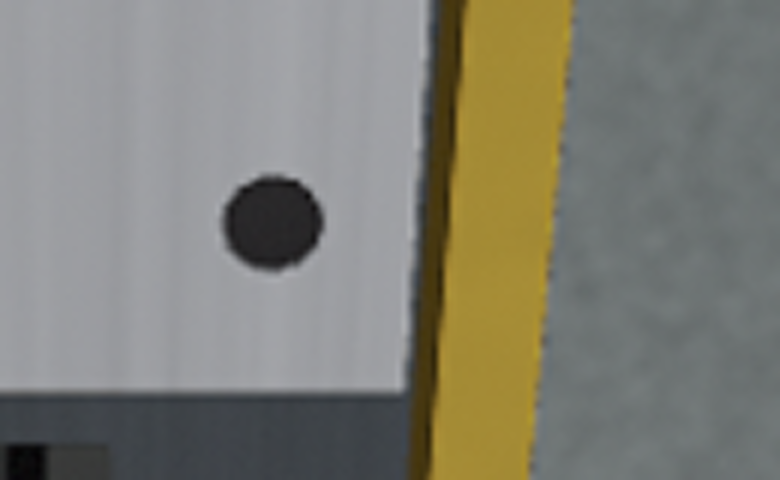

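```bash
python3 -m creep '[{"hand":1,"x":-0.0096,"y":-0.0365,"z":0,"rx":0,"ry":0,"rz":0},{"hand":1,"x":-0.0014,"y":-0.0048,"z":0,"rx":0,"ry":0,"rz":0},{"hand":1,"x":0,"y":0,"z":-0.04,"rx":0,"ry":0,"rz":0},{"hand":1,"x":0,"y":0,"z":-0.03,"rx":0,"ry":0,"rz":0},{"hand":1,"x":0,"y":0,"z":-0.008,"rx":0,"ry":0,"rz":0},{"hand":1,"x":0,"y":0,"z":0,"rx":0,"ry":0,"rz":0},{"hand":1,"x":0,"y":0,"z":0,"rx":0,"ry":0,"rz":0}]'; python3 st.py
```

```text
time_s: 12.9
position: [0.5556, 0.0535, 0.0651]
ee_rot: [14.5, 89.9, -1.5]
wrist_force: [-0.5, -0.7, -0.2]
opening: -0.003
t 12.9 pos [0.5556 0.0535 0.0651] yang 74.0 tilt [-1.     0.001  0.002] F [-0.48 -0.69 -0.23] q [ -3.  22. -16.  52.   0. 103.] rest xy 0.0142 0.0072 op -0.0026783261202691323
```

```bash
python3 -m creep '[{"hand":1,"x":-0.0018,"y":0.0006,"z":-0.003,"rx":0,"ry":0,"rz":0},{"hand":1,"x":0.0011,"y":0.0038,"z":0,"rx":0,"ry":0,"rz":0},{"hand":1,"x":0.0008,"y":0.0029,"z":0,"rx":0,"ry":0,"rz":0},{"hand":1,"x":0.0008,"y":0.0029,"z":0,"rx":0,"ry":0,"rz":0},{"hand":1,"x":0.0008,"y":0.0029,"z":0,"rx":0,"ry":0,"rz":0},{"hand":1,"x":0,"y":0,"z":0,"rx":0,"ry":0,"rz":0}]'; python3 st.py
```

```text
time_s: 13.65
position: [0.5564, 0.0667, 0.0609]
ee_rot: [-23.8, 90.0, -39.8]
wrist_force: [-0.4, -0.9, 0.7]
opening: 0.001
t 13.65 pos [0.5564 0.0667 0.0609] yang 74.0 tilt [-1. -0.  0.] F [-0.44 -0.88  0.75] q [ -1.  23. -16.  52.  -0. 105.] rest xy 0.0113 0.02 op 0.0008823903393156953
```

```bash
python3 -m creep '[{"hand":1,"x":0.0004,"y":0.0014,"z":0.001,"rx":0,"ry":0,"rz":0},{"hand":1,"x":0.0004,"y":0.0014,"z":0,"rx":0,"ry":0,"rz":0},{"hand":1,"x":0,"y":0,"z":0,"rx":0,"ry":0,"rz":0}]'; python3 st.py;python3 -m creep '[{"hand":1,"x":-0.0015,"y":-0.0053,"z":0,"rx":0,"ry":0,"rz":0},{"hand":1,"x":0,"y":0,"z":0.04,"rx":0,"ry":0,"rz":0},{"hand":1,"x":0.011,"y":0.038,"z":0.04,"rx":0,"ry":0,"rz":0},{"hand":1,"x":0,"y":0,"z":0,"rx":0,"ry":0,"rz":0},{"hand":1,"x":0,"y":0,"z":0,"rx":0,"ry":0,"rz":0},{"hand":1,"x":0,"y":0,"z":0,"rx":0,"ry":0,"rz":0}]'; python3 st.py; python3 w.py w14
python3 crop.py w14 110 50 130 60 6 w14a;python3 crop.py w14 270 50 130 100 6 w14b
```

```text
time_s: 14.02
position: [0.557, 0.0696, 0.0617]
ee_rot: [134.8, 90.0, 118.8]
wrist_force: [-0.8, -1.1, -0.3]
opening: -0.001
t 14.025 pos [0.557  0.0696 0.0617] yang 74.01 tilt [-1.  0. -0.] F [-0.78 -1.09 -0.31] q [ -1.  23. -16.  52.   0. 105.] rest xy 0.0111 0.023 op -0.0005500731814179183
time_s: 14.78
position: [0.5653, 0.1015, 0.1404]
ee_rot: [-158.7, 89.8, -174.8]
wrist_force: [0.1, -0.3, -0.2]
opening: -0.001
t 14.775 pos [0.5653 0.1015 0.1404] yang 73.96 tilt [-1.    -0.001 -0.002] F [ 0.09 -0.31 -0.19] q [  2.  20.  -7.  63.  -0. 108.] rest xy 0.0104 0.0559 op -0.0013015176797057824
```

View pics/w14a.png

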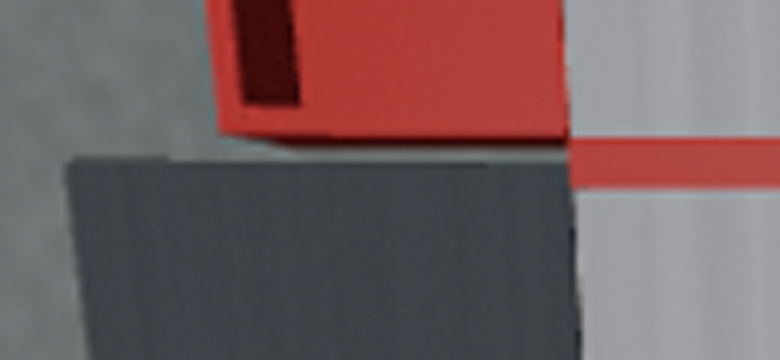

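View pics/w14b.png

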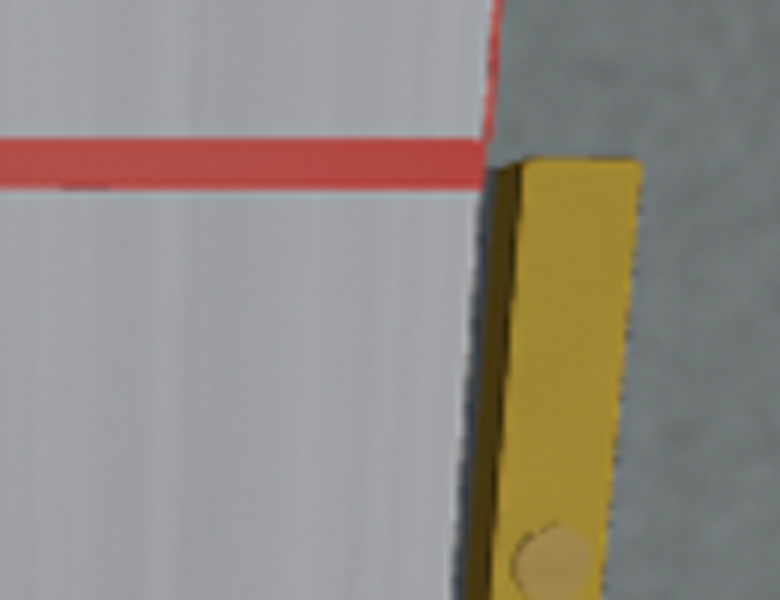

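```bash
echo left; python3 rm.py w14 110 50 6 572,163,.066 68,160,.06 400,163,.06 560,163,.06
echo right; python3 rm.py w14 270 50 6 485,163,.066 490,170,.06 523,158,.074 640,160,.074 496,170,.06 455,590,.066  468,590,.06 491,590,.074; python3 crop.py w14 270 180 130 80 6 w14c
```

```text
left
572,163,.066 [0.5492 0.202  0.066 ] [-33.2 148.1]
68,160,.06 [0.4968 0.2178 0.06  ] [-87.9 148.7]
400,163,.06 [0.5306 0.2077 0.06  ] [-52.7 148.4]
560,163,.06 [0.5469 0.203  0.06  ] [-35.7 148.4]
right
485,163,.066 [0.6357 0.177  0.066 ] [ 56.9 148.1]
490,170,.06 [0.6374 0.1762 0.06  ] [ 58.7 147.8]
523,158,.074 [0.6376 0.1764 0.074 ] [ 58.9 148.1]
640,160,.074 [0.6488 0.173  0.074 ] [ 70.5 147.9]
496,170,.06 [0.638 0.176 0.06 ] [ 59.4 147.8]
455,590,.066 [0.6235 0.135  0.066 ] [ 56.8 104.3]
468,590,.06 [0.6259 0.1334 0.06  ] [ 59.6 103.5]
491,590,.074 [0.6258 0.1355 0.074 ] [ 58.9 105.5]
```

View pics/w14c.png

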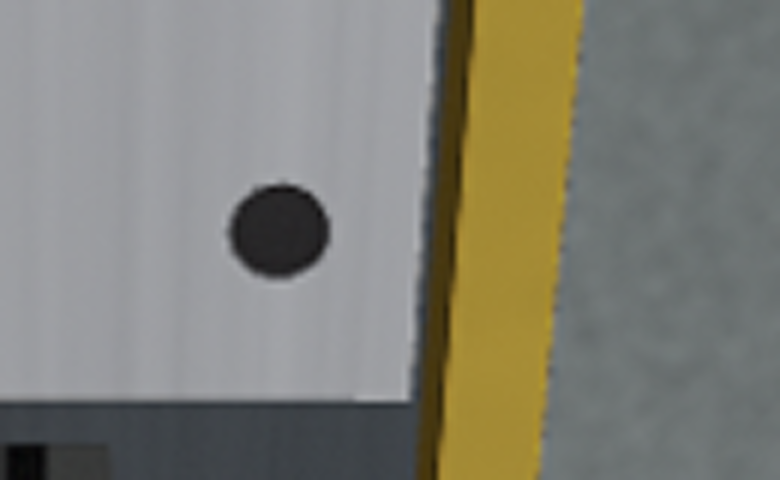

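```bash
python3 -m creep '[{"hand":1,"x":-0.0258,"y":0.0371,"z":0,"rx":0,"ry":0,"rz":0},{"hand":1,"x":-0.0258,"y":0.0371,"z":0,"rx":0,"ry":0,"rz":0},{"hand":1,"x":0,"y":0,"z":-0.04,"rx":0,"ry":0,"rz":0},{"hand":1,"x":0,"y":0,"z":-0.03,"rx":0,"ry":0,"rz":0},{"hand":1,"x":0,"y":0,"z":0,"rx":0,"ry":0,"rz":0},{"hand":1,"x":0,"y":0,"z":0,"rx":0,"ry":0,"rz":0}]'; python3 st.py; python3 w.py w15
```

```text
time_s: 15.58
position: [0.5152, 0.1759, 0.0723]
ee_rot: [-2.5, 90.0, -18.5]
wrist_force: [0.1, -0.7, -0.2]
opening: 0.004
t 15.575 pos [0.5152 0.1759 0.0723] yang 73.96 tilt [-1. -0.  0.] F [ 0.11 -0.74 -0.16] q [ 10.  20. -17.  52.  -0. 116.] rest xy -0.0582 0.1139 op 0.0039525913756648726
```

View pics/w15.png

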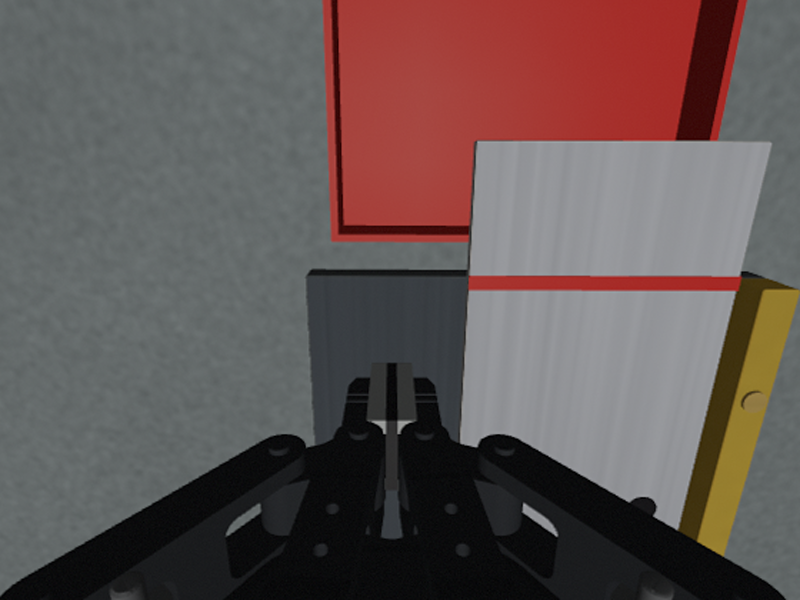

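```bash
python3 -m creep '[{"hand":1,"x":0,"y":0,"z":-0.006,"rx":0,"ry":0,"rz":0},{"hand":1,"x":0,"y":0,"z":-0.004,"rx":0,"ry":0,"rz":0},{"hand":1,"x":0.0048,"y":-0.0014,"z":0,"rx":0,"ry":0,"rz":0},{"hand":1,"x":0.0048,"y":-0.0014,"z":0,"rx":0,"ry":0,"rz":0},{"hand":1,"x":0.0019,"y":-0.0006,"z":0,"rx":0,"ry":0,"rz":0},{"hand":1,"x":0,"y":0,"z":0,"rx":0,"ry":0,"rz":0}]'; python3 st.py; for i in 1 2 3 4 5; do python3 -m creep '[{"hand":1,"x":0.001,"y":-0.0003,"z":0,"rx":0,"ry":0,"rz":0}]'|grep -E "pos|force"; done
```

```text
time_s: 16.38
position: [0.5267, 0.1728, 0.0619]
ee_rot: [18.7, 90.0, 2.6]
wrist_force: [-0.4, -1.0, 0.0]
opening: -0.001
t 16.375 pos [0.5267 0.1728 0.0619] yang 73.98 tilt [-1.  0.  0.] F [-0.36 -1.05  0.01] q [ 10.  22. -17.  51.  -0. 116.] rest xy -0.0463 0.114 op -0.0006778508936771643
position: [0.5273, 0.1726, 0.0618]
wrist_force: [0.1, -0.5, 0.1]
position: [0.5284, 0.1723, 0.0618]
wrist_force: [0.7, 0.3, 0.4]
position: [0.5294, 0.172, 0.0618]
wrist_force: [0.2, -0.5, -0.1]
position: [0.5304, 0.1717, 0.0618]
wrist_force: [-0.8, 0.3, 0.5]
position: [0.5315, 0.1714, 0.0618]
wrist_force: [-0.6, -0.3, -0.4]
```

```bash
for i in 1 2 3; do python3 -m creep '[{"hand":1,"x":0.001,"y":-0.0003,"z":0,"rx":0,"ry":0,"rz":0}]'|grep -E "pos|force"; done; python3 w.py w16; python3 st.py
```

```text
position: [0.5325, 0.1711, 0.0618]
wrist_force: [-0.1, 0.0, -0.0]
position: [0.5335, 0.1708, 0.0618]
wrist_force: [0.2, 0.1, 0.1]
position: [0.5338, 0.1706, 0.0617]
wrist_force: [-2.9, 1.0, 0.5]
t 17.425 pos [0.5339 0.1706 0.0617] yang 74.0 tilt [-1.    -0.    -0.001] F [-1.84  0.33  1.18] q [ 10.  23. -16.  52.   0. 115.] rest xy -0.0388 0.1138 op -0.000992158298466202
```

View pics/w16.png

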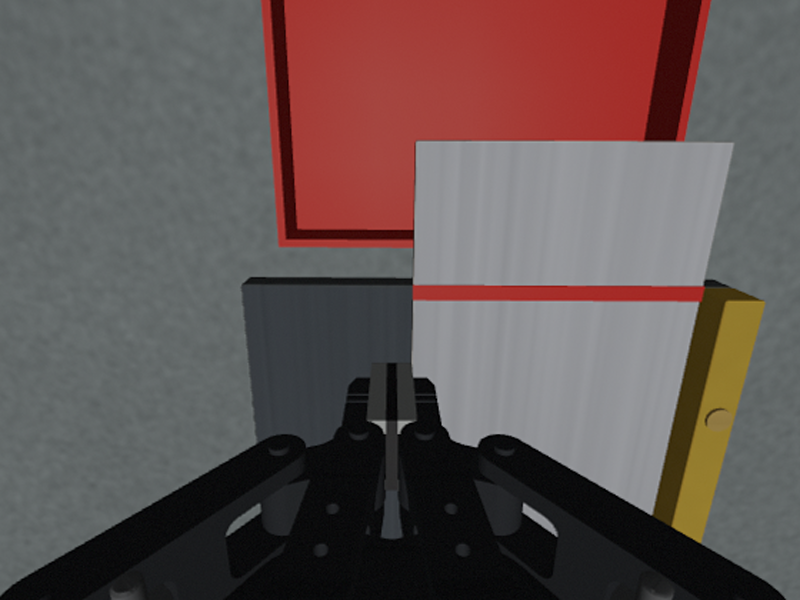

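```bash
for i in 1 2; do python3 -m creep '[{"hand":1,"x":0.001,"y":-0.0003,"z":0,"rx":0,"ry":0,"rz":0}]'|grep -E "pos|force"; done
python3 -m creep '[{"hand":1,"x":-0.0019,"y":0.0006,"z":0,"rx":0,"ry":0,"rz":0},{"hand":1,"x":-0.0048,"y":0.0014,"z":0,"rx":0,"ry":0,"rz":0},{"hand":1,"x":-0.0048,"y":0.0014,"z":0,"rx":0,"ry":0,"rz":0},{"hand":1,"x":0,"y":0,"z":0.04,"rx":0,"ry":0,"rz":0},{"hand":1,"x":0,"y":0,"z":0.04,"rx":0,"ry":0,"rz":0},{"hand":1,"x":0.021,"y":-0.035,"z":0,"rx":0,"ry":0,"rz":0},{"hand":1,"x":0.021,"y":-0.035,"z":0,"rx":0,"ry":0,"rz":0},{"hand":1,"x":0,"y":0,"z":0,"rx":0,"ry":0,"rz":0},{"hand":1,"x":0,"y":0,"z":0,"rx":0,"ry":0,"rz":0},{"hand":1,"x":0,"y":0,"z":0,"rx":0,"ry":0,"rz":0}]'; python3 w.py w17; python3 st.py
python3 crop.py w17 110 50 130 60 6 w17a;python3 crop.py w17 270 50 130 100 6 w17b;python3 crop.py w17 270 180 130 80 6 w17c
```

```text
position: [0.5349, 0.1703, 0.0617]
wrist_force: [-2.3, 1.5, -0.5]
position: [0.5359, 0.1699, 0.0616]
wrist_force: [-4.1, 1.8, 1.3]
time_s: 18.92
position: [0.5661, 0.1041, 0.1417]
ee_rot: [-176.7, 90.0, 167.4]
wrist_force: [0.1, -0.5, -0.6]
opening: -0.002
t 18.975 pos [0.5662 0.1042 0.1418] yang 74.07 tilt [-1. -0. -0.] F [-0.43 -0.08 -0.17] q [  2.  20.  -7.  63.   0. 108.] rest xy 0.0105 0.0588 op 0.005118934315271932
```

View pics/w17.png

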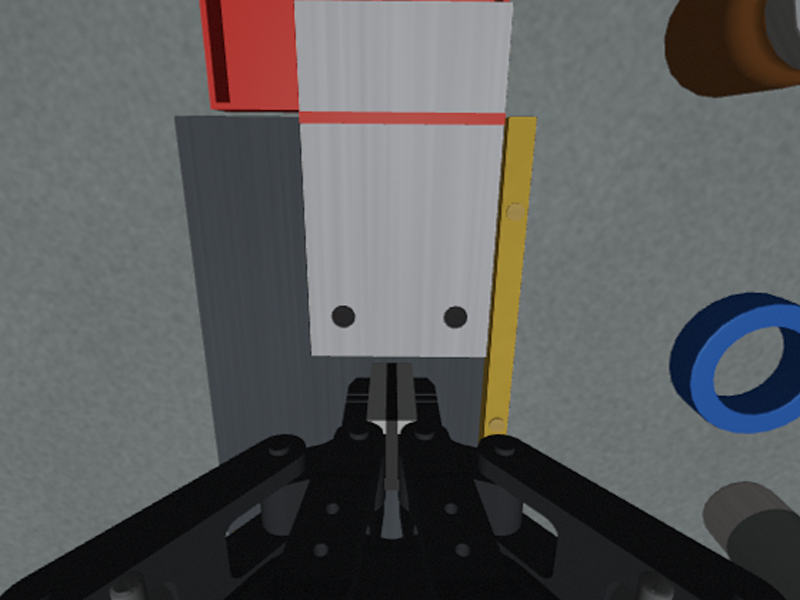

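View pics/w17b.png

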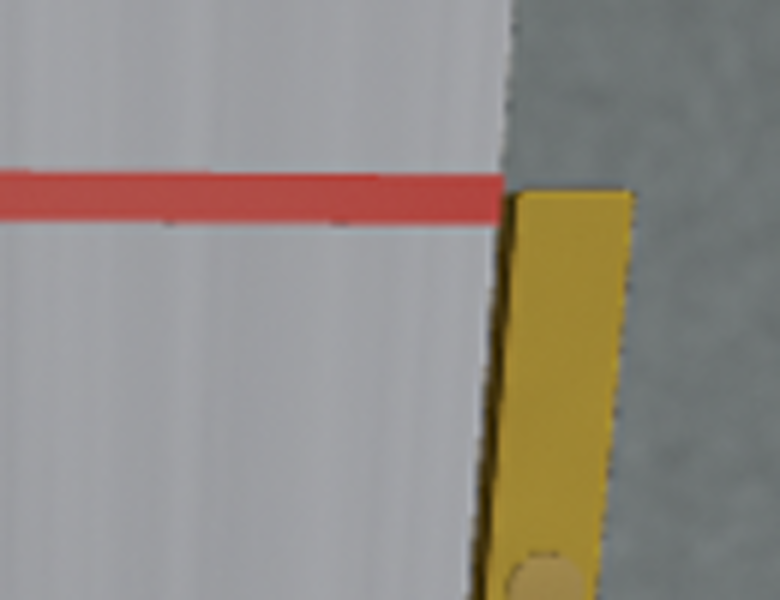

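View pics/w17c.png

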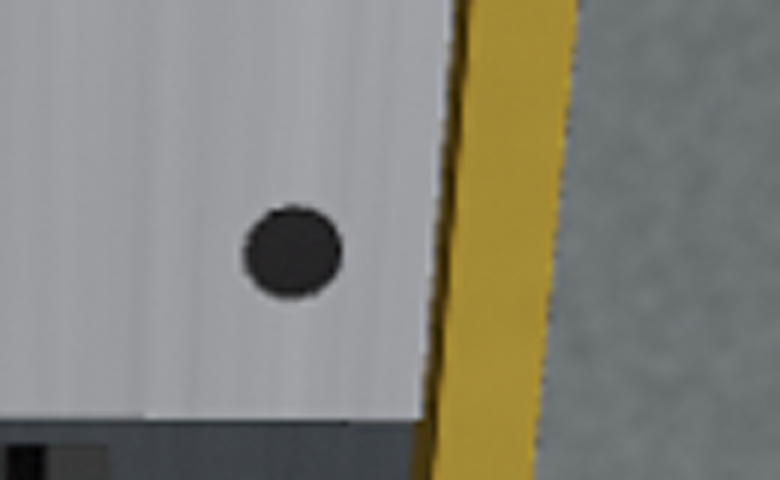

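View pics/w17a.png

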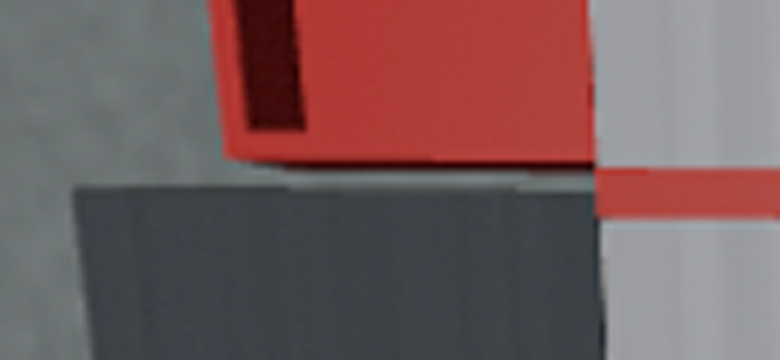

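Nothing is visible between the blank and the fence now. I'll measure the line and the gap.

```bash
echo left; python3 rm.py w17 110 50 6 597,193,.066 75,188,.06 400,190,.06 590,192,.06 
echo right; python3 rm.py w17 270 50 6 503,200,.066 518,191,.074 634,191,.074 473,590,.066 487,590,.074
echo tail; python3 rm.py w17 270 180 6 424,415,.066 438,415,.074 450,5,.066 470,5,.074;  python3 - <<'E'
from plant import arm
import cv2
for n in ["scene","top"]:
    p,d=arm.capture(n); cv2.imwrite(f"pics/{n}2.png",p[:,:,::-1])
p=cv2.imread("pics/scene2.png")[160:330,230:360]; cv2.imwrite("pics/scenec2.png",cv2.resize(p,None,fx=3.5,fy=3.5,interpolation=cv2.INTER_CUBIC))
E
```

```text
left
597,193,.066 [0.5513 0.2013 0.066 ] [-31. 148.]
75,188,.06 [0.4967 0.2178 0.06  ] [-88.  148.7]
400,190,.06 [0.5301 0.208  0.06  ] [-53.2 148.6]
590,192,.06 [0.5496 0.2022 0.06  ] [-32.8 148.4]
right
503,200,.066 [0.638  0.1758 0.066 ] [ 59.4 147.5]
518,191,.074 [0.6377 0.1763 0.074 ] [ 59. 148.]
634,191,.074 [0.6489 0.1731 0.074 ] [ 70.7 148. ]
473,590,.066 [0.6266 0.137  0.066 ] [ 59.2 107.1]
487,590,.074 [0.6266 0.1381 0.074 ] [ 58.9 108.2]
tail
424,415,.066 [0.6056 0.0664 0.066 ] [58.6 33.4]
438,415,.074 [0.6065 0.0701 0.074 ] [58.5 37.2]
450,5,.066 [0.6195 0.1159 0.066 ] [58.2 84.9]
470,5,.074 [0.6204 0.1177 0.074 ] [58.6 86.8]
```

View pics/scenec2.png

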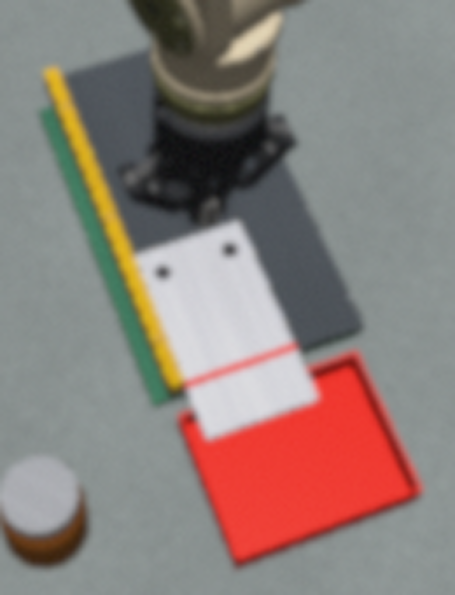

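View pics/top2.png

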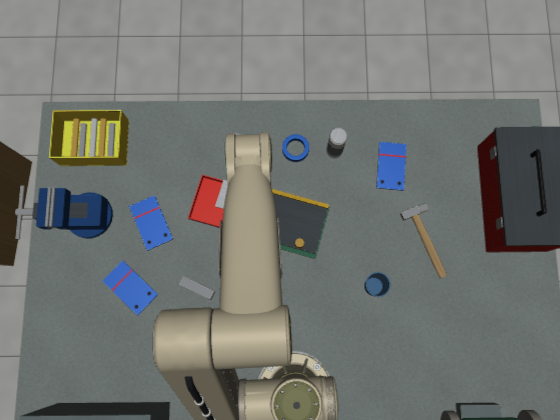

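```bash
python3 -m creep '[{"hand":1,"x":-0.005,"y":-0.02,"z":0.04,"rx":0,"ry":0,"rz":0},{"hand":1,"x":-0.005,"y":-0.03,"z":0.03,"rx":0,"ry":0,"rz":0},{"hand":1,"x":0,"y":0,"z":0,"rx":0,"ry":0,"rz":0},{"hand":1,"x":0,"y":0,"z":0,"rx":0,"ry":0,"rz":0},{"hand":1,"x":0,"y":0,"z":0,"rx":0,"ry":0,"rz":0}]'; python3 w.py w18
```

```text
time_s: 19.7
position: [0.5562, 0.0541, 0.2105]
ee_rot: [-171.6, 89.9, 172.5]
wrist_force: [-0.3, -0.4, 0.1]
opening: 0.002
```

View pics/w18.png

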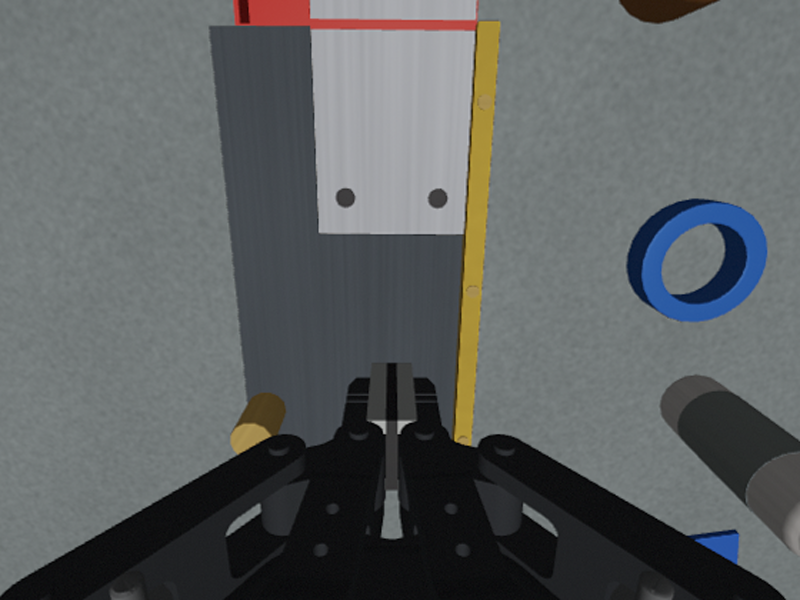

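The red line (rows 20–28) is level with the end of the ledge (row 26). The plate is flush with the fence, the weight still stands, and the arm is clear.

```bash
python3 -c "
from plant import arm
print(arm.sign_off())"
```

```text
the job is handed in; nothing more can be done
None
```

I slid the silver blank along the ledge with the shut fingertips, and its red line now lies about level with the ledge end. I pushed it sideways onto the fence, then from the tail (about 130 mm in all). A second sideways push closed a gap of about 2 mm that I found after the tail push.

**Red line:** the last wrist-camera measurement puts it 0.3–0.6 mm short of the ledge end. I left that as it was, because another tail push could have opened the gap again.

**Fence:** the blank's edge and the fence face agree within about 0.5 mm at the four places I measured along its length, with no gap visible in the enlarged crops.

**Everything else:** the brass weight stands where it was, and the other objects I could see had not moved. The arm hid the jar in the last top view, but the scene view shows it in place. The highest wrist force I read was about 7 N, and the job was handed in at about 20 s with the robot touching nothing.

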